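# Tip the tall model box out of the rack and stand it in the work tray

## Robot

A 6-joint arm with a two-finger parallel gripper is mounted at the origin on a cart in front of the work surface, level with it; the furniture and walls round the work are solid. World frame = base frame: x ahead of the robot, y to its left, z up, the work surface at z = 0. Lengths are in mm, angles in rad, forces in N, time in s.
With the tool pointing down it reaches from about 275 to 725 mm from the base axis. Payload 5.6 kg.
Tool frame: the origin (TCP) lies midway between the tips of the shut fingers; the grasp point (between the pads) lies 19 mm behind it (r.hold_point_z is the distance from the TCP to the grasp point, in mm); z points along the fingers, y is the direction in which the jaws open and shut (so a half turn about z gives the same grasp; the last joint's range is limited). The gripper opens to 85 mm and grips with 20 to 120 N. Pads are 22 mm wide; open, the fingers measure 114 mm over their backs; the gripper's body (76 mm by 85 mm) begins 54 mm behind the grasp point. The pads swing forward as they close: fully open they stand 13 mm farther back than shut.
Start: joints at [-0.983, 0.255, 0.108, 0, -1.424, -0.285], TCP at [164.026, -524.965, 196.783] pointing down, gripper open.
Joint ranges: [-2.95, 2.95], [-1.21, 1.97], [-1.09, 1.5], [-2.87, 1.71], [-2.94, -0.07], [-3.05, 3.05]. Speed limits (rad/s): [2.57, 2.57, 3.14, 3.14, 3.14, 3.14].

## Interface

Orientations are given as a rotation vector (axis times angle).
In Python, from station import monitor, eyes, workorder, r gives the robot as it stands.
- The arm moves only by the tool servo_tool, never from a script. Its argument "plan" is a list of rows, each an object with "delta_pos": the shift along the tool's x, y, z in mm, a list of three; "delta_rot": the turn, a rotation vector about the tool's x, y, z in rad, a list of three. A call has exactly 8 rows; each row is the pose to reach, as a shift and turn from the pose commanded when the call began, along the tool's axes at that moment; what a row does not reach only later rows make up. A row lasts 1/8 s, in which the tool goes at most 62.5 mm and 10.7 degrees, less where a joint would pass 70% of its speed; a pose out of reach is approached as far as the arm can. A call with a gripper value outside its range is refused whole. "claw" is the closure, from 0 (fully open) to 1 (shut), set as the call begins (left out, the last holds). The fingers move at their own pace and stop on an object; "grip_force" is the grip in N (left out, the last holds). Time passes only in rows, so rows that repeat a pose let the fingers close, or fill a call up. It gives the time, the measured TCP pose, the force and the opening at its end, in the units of the state.
- monitor.observe(): the state, without advancing time (a new reading comes with each control period).
- eyes.capture(name): name is "scene" or "top"; returns a dict with "frame" (400x640x3 uint8, red, green, blue), "K" (3x3 intrinsics, pixels), "k1" (the pictures are not rectified: a ray, as slopes to the right and down, at radius r is drawn at 1 + k1 r^2 times it, then the intrinsics apply), "rvec" (rotation vector, rad) and "tvec" (3), from world to camera coordinates, as OpenCV has them. Camera axes: x right, y down, z forward; pixel columns grow to the right and rows downward; lengths in mm; the calibration is good to about 2 mm. A picture is of the moment at which its call begins. There is no depth.
- workorder.hand_in(): hands the job in, once; it reports no verdict.
The state is a dict: "clock": time; "qpos": joint angles; "qvel": joint speeds; "effort": joint torques, N m; "eef_pos": TCP position; "orientation": TCP orientation; "ft_force": force on the tool from outside, world axes, zero at the start; "moment": the same for the moment, N m; "opening": finger opening in mm.
Only numpy, scipy, OpenCV 4.12 (cv2) and the standard library are available. Lean on these libraries where they do the work, as an engineer would, in place of code of your own. Each camera call takes 0.05 s, during which the arm holds its last target.

## Task

Three storage boxes for plaster casts stand packed side by side in the small rack. Take the tall one by its top, tip the top out toward the open front of the rack until its back clears the flange that holds it down, then draw it out and stand it upright in the empty metal tray, setting it down rather than dropping it. Leave the two short boxes standing in their places in the rack.

Things in the scene. Friction and masses are not known exactly. Their poses are not given: they have to be found in the camera images.
- tall_box: Tall white plastic box; its place in the row varies. Origin: centre of underside; x front to back (labelled front faces -x), y across its thickness, z up. 38 thick (y). Lower body 60 deep (x -30..30), 85 high; on it a neck, flush with the front (x -30..8, full thickness), up to z 135: 50 mm stand free above the short boxes; grip it there across y. Lean it out 15-25 degrees. 0.11-0.23 kg.
- rack: Fixed grey metal rack, three boxes abreast (pitch 39.5, 1.5 mm apart). Origin: centre of underside, axes as the boxes'. Floor 6 thick; front lip 8 above it, 2 mm before the boxes. A steel flange on the back panel juts over the row (z 103..111, x 20..37), 12 mm above the rear shoulders: it blocks a straight lift; a 9 degree lean clears it; draw out along the lean. End walls 40 high, 111 at x>3.
- short_box_a: White plastic box in the rack, 60 deep (x) x 38 thick (y) x 85 mm high, without a neck. Origin: centre of its underside, z up, x from front to back. Stays in the rack.
- short_box_b: The same as short_box_a, in another place of the row. Stays in the rack.
- tray: Shallow open aluminium tray, empty, fixed to the bench: 160 (x) x 140 (y) x 16 mm high outside, walls and floor 4 mm thick. Origin: centre of its underside (on the bench); the inner floor is 4 mm above it.
There are look-alikes about, which are no part of the job. What is shaped like the short_box_b but pink or yellow is not meant.

How it is judged (in metres and radians):
On the way:
1. the tall box leans out at least 8 degrees while its foot is still in its place in the rack (underside's centre within 35 mm of its start) (angle between tall_box's own z axis and vertical above 0.14 rad and distance of tall_box from where it was at the start of the episode below 0.035 m), for 0.1 s.
At the end, for the whole second after the job is handed in: The tall box stands upright (within about 6 degrees), released and at rest, flat on the floor of the tray anywhere inside its walls; both short boxes stand upright in the rack (within about 6 degrees) within 15 mm of where they were (x of tall_box in the frame of tray between -0.062 and 0.062 m and y of tall_box in the frame of tray between -0.052 and 0.052 m and z of tall_box in the frame of tray below 0.009 m and angle between each of tall_box, short_box_a, short_box_b's own z axis and vertical below 0.1 rad and linear speed of tall_box below 0.02 m/s and distance of each of short_box_a, short_box_b from where it was at the start of the episode below 0.015 m); the robot touches nothing.
It fails at once if the tall box is dropped (falls out of the fingers faster than 0.6 m/s, about 20 mm of free fall) (linear speed of tall_box above 0.6 m/s and contact force between the fingers and tall_box below 0.05 N).
It fails at once if a short box is pulled out of its place (more than 40 mm) (distance of any of short_box_a, short_box_b from where it was at the start of the episode above 0.04 m).
It also fails if it takes over 42 s, if anything falls off the work surface, if the arm or the gripper's body presses on something with over 40 N, if the wrist force passes 120 N, or if a joint passes its speed limit or range.

## Working session

There is one attempt and no reset: what is moved stays moved. The work goes in short steps, Python scripts to look and compute and a tool call to move; the robot and the scene stay as the last step left them, time stands still between calls to the robot, and variables do not carry over. Pictures are saved under pics/ and viewed, and the job is handed in when it is done.

Besides the shell and the picture viewer there is one more tool, called after "Request:" as name([rows], argument=value, ...), one row to a line, values as JSON. servo_tool: Moves the arm, as the interface text tells. Its arguments: {"type":"object","properties":{"plan":{"type":"array","items":{"type":"object","properties":{"delta_pos":{"type":"array","items":{"type":"number"}},"delta_rot":{"type":"array","items":{"type":"number"}}}}},"claw":{"type":"number"},"grip_force":{"type":"number"}},"required":["plan"]}

```bash
mkdir -p pics; ls; python3 - <<'E'
from station import monitor, eyes, workorder, r
import cv2,pickle
s=monitor.observe(); print(s); print(r.hold_point_z)
for n in("scene","top"):
    c=eyes.capture(n); cv2.imwrite(f"pics/{n}0.png",c["frame"][:,:,::-1]); pickle.dump(c,open(f"{n}0.pkl","wb")); print({k:v for k,v in c.items() if k!="frame"})
E
```

```text
pics
{'clock': 0.0, 'qpos': array([-9.83409489e-01,  2.55754586e-01,  1.06990983e-01, -4.71869005e-04,
       -1.42389934e+00, -2.84618365e-01]), 'qvel': array([ 0.00069798, -0.00102048, -0.00075078, -0.00027976, -0.00029726,
       -0.00099146]), 'effort': array([-3.89308898e-04, -3.86629522e+01,  2.37942123e+01,  5.36557272e+00,
       -6.13678028e-03, -8.66744415e-06]), 'eef_pos': array([ 163.88178024, -524.42280169,  195.88693171]), 'orientation': array([ 4.73609957e-01, -3.10531712e+00, -2.96703564e-03]), 'ft_force': array([-0.08649943, -0.16074359, -0.42275307]), 'moment': array([-0.00738807,  0.01227841, -0.0087979 ]), 'opening': 85.58293850149833}
18.700000000000003
{'K': array([[374.05337748,   0.        , 319.89894999],
       [  0.        , 374.05337748, 203.24275347],
       [  0.        ,   0.        ,   1.        ]]), 'k1': -0.025147857395620064, 'rvec': array([ 0.85035871, -2.50222452,  1.16578874]), 'tvec': array([357.46579586, 199.51730795, 695.02138189])}
{'K': array([[383.95564716,   0.        , 315.88184279],
       [  0.        , 383.95564716, 197.06980616],
       [  0.        ,   0.        ,   1.        ]]), 'k1': 0.0021875386810594143, 'rvec': array([ 2.15382158, -2.18130764,  0.15946757]), 'tvec': array([ 13.28992363, 435.32435343, 852.11743245])}
```

View pics/scene0.png

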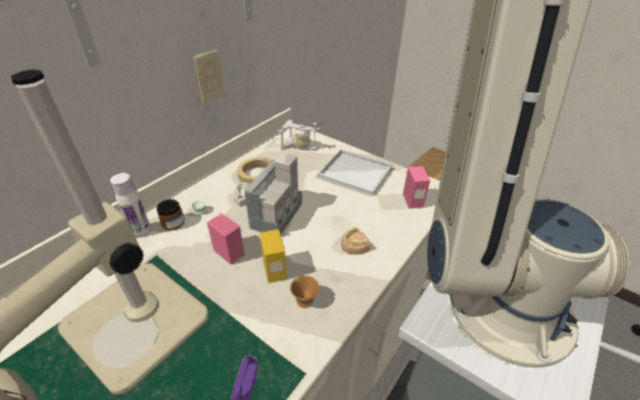

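View pics/top0.png

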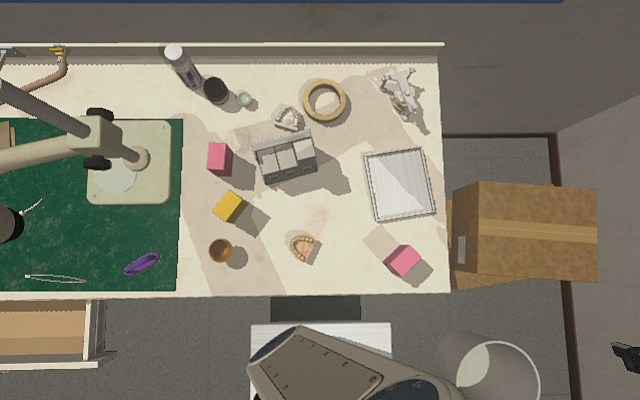

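```bash
python3 - <<'E'
import cv2
a=cv2.imread("pics/top0.png"); b=cv2.imread("pics/scene0.png")
cv2.imwrite("pics/t1.png",cv2.resize(a[110:210,230:350],None,fx=6,fy=6,interpolation=cv2.INTER_CUBIC))
cv2.imwrite("pics/s1.png",cv2.resize(b[140:250,220:330],None,fx=5.4,fy=5.4,interpolation=cv2.INTER_CUBIC))
cv2.imwrite("pics/t2.png",cv2.resize(a[140:230,350:450],None,fx=6,fy=6,interpolation=cv2.INTER_CUBIC))
E
```

```text
(no output)
```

View pics/t1.png

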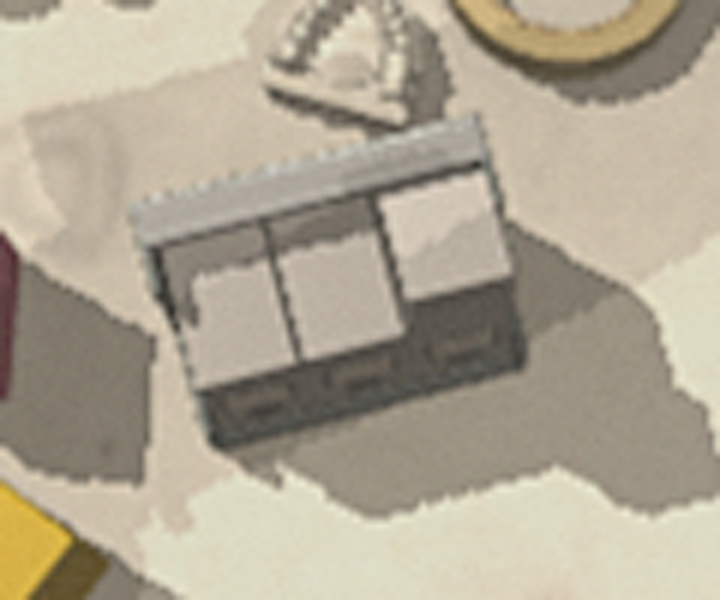

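View pics/s1.png

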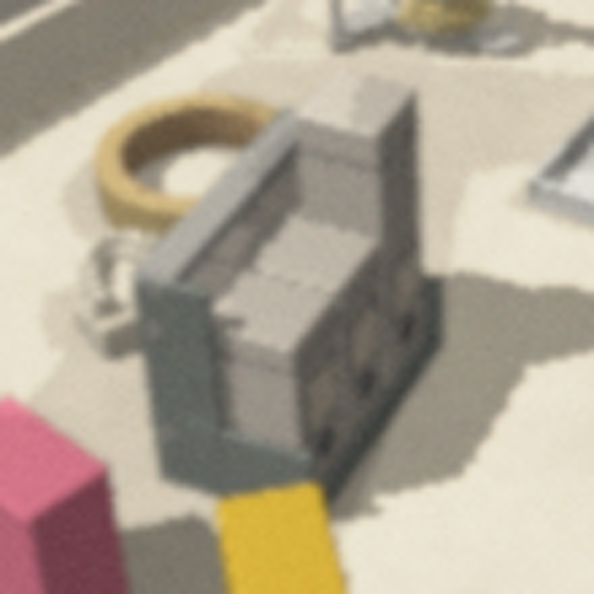

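View pics/t2.png

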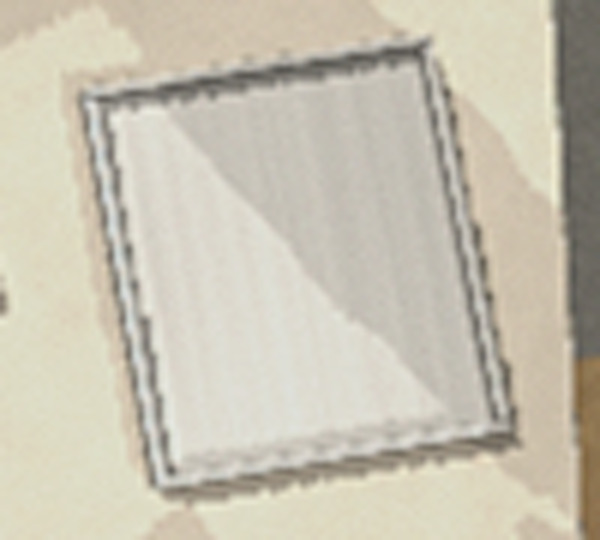

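```bash
cat > h.py <<'E'
import numpy as np,cv2,pickle
from scipy.optimize import least_squares
def proj(c,P):
    R=cv2.Rodrigues(np.array(c["rvec"],float))[0]; p=np.atleast_2d(P)@R.T+np.array(c["tvec"])
    s=p[:,:2]/p[:,2:]; s=s*(1+c["k1"]*(s**2).sum(1,keepdims=True))
    return s*np.array([c["K"][0,0],c["K"][1,1]])+np.array(c["K"])[:2,2]
def ray(c,uv,z):
    k=c["k1"]; d=np.array([[k,0,0,0,0]])[0]
    s0=cv2.undistortPoints(np.array([[uv]],float),np.array(c["K"]),np.array([k,0,0,0]))[0,0]
    R=cv2.Rodrigues(np.array(c["rvec"],float))[0]; o=-R.T@c["tvec"]; v=R.T@np.array([*s0,1])
    return o+v*(z-o[2])/v[2]
def crop(uv,off,f): return (np.array(uv)+.5)/f-.5+np.array(off)
def Tz(p,P):
    a=p[2];P=np.array(P,float);R=np.array([[np.cos(a),-np.sin(a)],[np.sin(a),np.cos(a)]])
    Q=P.copy();Q[:,:2]=P[:,:2]@R.T+np.array(p[:2]);return Q
E
python3 - <<'E'
from h import *
T=pickle.load(open("top0.pkl","rb"));S=pickle.load(open("scene0.pkl","rb"))
tc=lambda l:crop(l,(230,110),6); sc=lambda l:crop(l,(220,140),5.4)
tt=tc([(380,200),(485,170),(513,275),(405,303)])
for q in tt: print(ray(T,q,141).round(1))
ss=sc([(300,118),(350,72),(415,92),(378,135)])
for q in ss: print('s',ray(S,q,141).round(1))
# local corners BL(back,+y),BR,FR,FL
top=[(8,19,141),(8,-19,141),(-30,-19,141),(-30,19,141)]
# scene order guess by nearest
def res(p,st=1,ss_=1):
    a=proj(T,Tz(p,top))-tt
    b=proj(S,Tz(p,top))[[0,1,2,3]]-ss
    return np.r_[st*a.ravel(),ss_*b.ravel()]
for w in((1,0),(0,1),(1,1)):
    f=least_squares(lambda p:res(p,*w),[480,0,0.2]); print(w,f.x,f.fun.round(1))
# tray
tp=crop([(85,95),(428,45),(515,432),(160,487)],(350,140),6)
P=[(80,70,16),(80,-70,16),(-80,-70,16),(-80,70,16)]
f=least_squares(lambda p:(proj(T,Tz(p,P))-tp).ravel(),[450,-250,.2]);print('tray',f.x,f.fun.round(1))
E
```

```text
[532.2  55.4 141. ]
[542.3  19.8 141. ]
[505.9  10.9 141. ]
[496.7  47.2 141. ]
s [528.3  58.  141. ]
s [535.   20.2 141. ]
s [504.5  15.  141. ]
s [496.2  47.8 141. ]
(1, 0) [5.29919073e+02 3.60274395e+01 2.48223968e-01] [-0.5 -0.4  0.1 -0.   0.3  0.2  0.1  0.2 -0.  -0.  -0.  -0.   0.  -0.
  0.  -0. ]
(0, 1) [5.26949282e+02 3.72740653e+01 1.97112760e-01] [-0.   0.  -0.   0.  -0.   0.  -0.   0.  -0.8 -0.6 -1.2 -0.5  1.8  0.1
  0.2  0.9]
(1, 1) [5.29089617e+02 3.60386711e+01 2.30683465e-01] [-0.5 -0.2  0.2  0.5  0.1  0.8 -0.2  0.5 -0.9 -1.  -1.8 -1.1  1.4 -0.8
  0.3  0.1]
tray [ 4.67051090e+02 -1.87716778e+02  1.52492712e-01] [-0.2 -0.4  0.6 -1.4 -0.3  0.5 -0.1  1.2]
```

```bash
python3 - <<'E'
from h import *
T=pickle.load(open("top0.pkl","rb"));S=pickle.load(open("scene0.pkl","rb"))
tc=lambda l:crop(l,(230,110),6)
for a,b,z in(((212,445),(523,365),5),((150,245),(488,163),111),((132,210),(480,115),111),((200,388),(405,332),91)):
    p,q=ray(T,tc(a),z),ray(T,tc(b),z); d=p-q; print(p.round(1),q.round(1),np.arctan2(-d[0],d[1]).round(3),np.linalg.norm(d).round(1))
p=(529.5,36,.245)
top=[(8,19,141),(8,-19,141),(-30,-19,141),(-30,19,141)]
fl=[(20,100,111),(20,-20,111),(37,-20,111),(37,100,111)]
lip=[(-32,100,14),(-32,-20,14)]
sh=[(-30,20.5,91),(-30,98.5,91),(30,98.5,91)]
for n,c in(("top",T),("scene",S)):
    f=4; im=cv2.resize(c["frame"][:,:,::-1],None,fx=f,fy=f,interpolation=cv2.INTER_CUBIC)
    for L,col in((top,(0,0,255)),(fl,(0,255,0)),(lip,(255,0,0)),(sh,(255,0,255))):
        u=((proj(c,Tz(p,L))+.5)*f-.5).round().astype(int)
        cv2.polylines(im,[u],len(L)==4,col,1)
    pt=(467,-187.7,.18)
    u=((proj(c,Tz(pt,[(80,70,16),(80,-70,16),(-80,-70,16),(-80,70,16)]))+.5)*f-.5).round().astype(int); cv2.polylines(im,[u],True,(0,0,255),1)
    im=im[400:960,900:1780] if n=="top" else im[480:1080,840:1600]
    cv2.imwrite(f"pics/ov_{n}.png",im[:600,:800])
E
```

```text
[471.1 126.6   5. ] [501.8   4.3   5. ] 0.246 126.1
[524.8 136.7 111. ] [553.3  18.4 111. ] 0.236 121.7
[537.4 143.  111. ] [570.7  21.  111. ] 0.267 126.5
[477.7 121.5  91. ] [497.3  48.6  91. ] 0.262 75.5
```

View pics/ov_top.png

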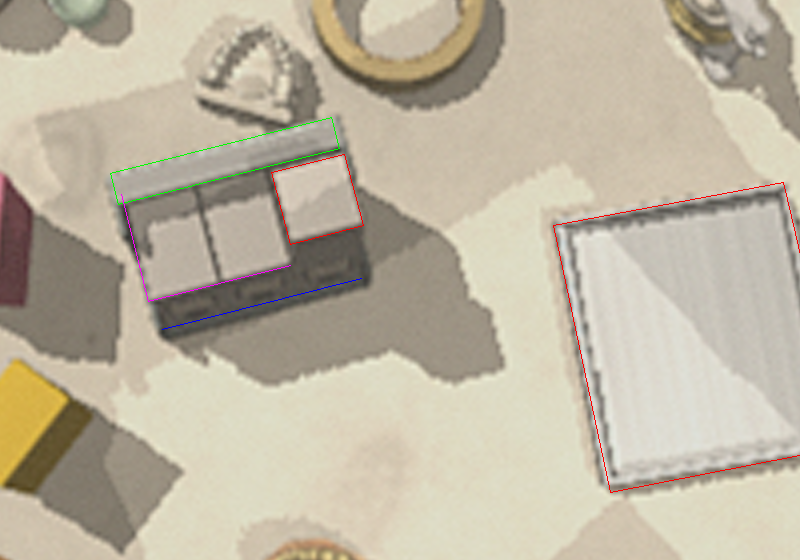

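View pics/ov_scene.png

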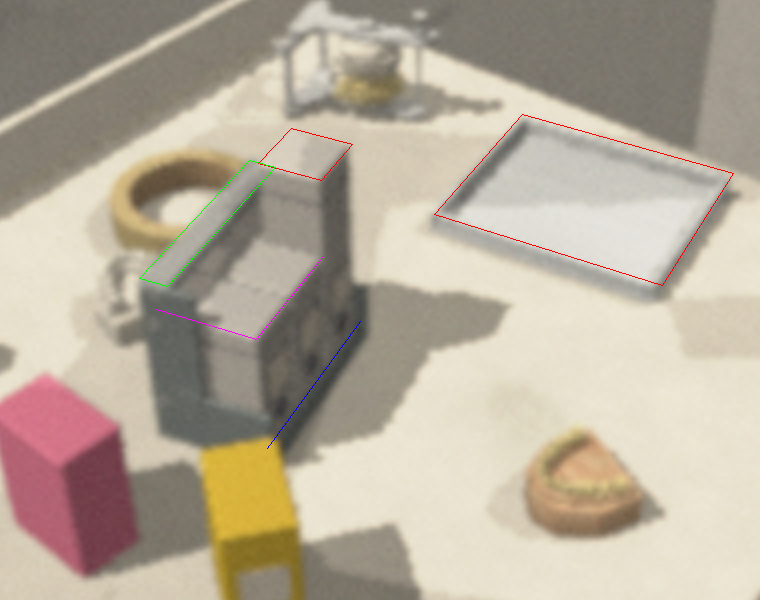

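The likely mix-ups, as pixels in the top view:
- Pink boxes at (219,159) and (403,260), and a yellow box at (228,206). These are the wrong colour.
- Two short white boxes at about (270,163) and (287,159).

The tall box is the rightmost in the rack, with its neck top at (304,149). Its raised neck shows clearly in the scene crop at about (285,160), and the close crop confirms it. The tray is at (400,185).

```bash
cat >> h.py <<'E'
from scipy.spatial.transform import Rotation as Ro
BOX=np.array([529.3,36.3,0.247]); TRAY=np.array([467.,-187.7,0.165])
def tool(yaw,lean=0):
    # tool x = -box x, tool y = box y, z down, for box yaw, leaned toward front
    R=np.array([[-np.cos(yaw),-np.sin(yaw),0],[-np.sin(yaw),np.cos(yaw),0],[0,0,-1]]).T
    return Ro.from_matrix(R)*Ro.from_rotvec([0,-lean,0])
def loc(p,x,y,z): return Tz(p,[(x,y,z)])[0]
def rel(c0,R0,c1,R1):
    return R0.inv().apply(np.array(c1)-c0).round(1),(R0.inv()*R1).as_rotvec().round(4)
def after(c0,R0,dp,dr): return c0+R0.apply(dp),R0*Ro.from_rotvec(dr)
def save(c,R): pickle.dump((c,R.as_rotvec()),open("cmd.pkl","wb"))
def load():
    c,v=pickle.load(open("cmd.pkl","rb")); return c,Ro.from_rotvec(v)
def pred(uselean,**k): pass
E
python3 - <<'E'
from h import *
a=np.arctan2(-3.10531712,0.473609957)
R0=Ro.from_rotvec(np.pi*np.array([np.cos(a),np.sin(a),0])); c0=np.array([164.026,-524.965,196.783]); save(c0,R0)
print(R0.as_matrix().round(3)); R1=tool(BOX[2]); print(R1.as_matrix().round(3))
print(loc(BOX,-14,0,190),rel(c0,R0,loc(BOX,-14,0,190),R1))
E
```

```text
[[-0.955 -0.298 -0.   ]
 [-0.298  0.955 -0.   ]
 [ 0.     0.    -1.   ]]
[[-0.97  -0.244  0.   ]
 [-0.244  0.97   0.   ]
 [-0.     0.    -1.   ]]
[515.72489619  32.87705442 190.        ] (array([-502. ,  427.6,    6.8]), array([ 0.    , -0.    ,  0.0557]))
```

Request:
servo_tool([
  {"delta_pos": [-25,21,0],"delta_rot": [0,0,0]},
  {"delta_pos": [-63,53,0],"delta_rot": [0,0,0.01]},
  {"delta_pos": [-107,91,0],"delta_rot": [0,0,0.02]},
  {"delta_pos": [-151,129,0],"delta_rot": [0,0,0.03]},
  {"delta_pos": [-195,166,0],"delta_rot": [0,0,0.04]},
  {"delta_pos": [-239,204,0],"delta_rot": [0,0,0.05]},
  {"delta_pos": [-283,241,0],"delta_rot": [0,0,0.0557]},
  {"delta_pos": [-320,273,0],"delta_rot": [0,0,0.0557]},
], claw=0, grip_force=40)

```text
clock: 1.1
eef_pos: [388.6, -167.0, 196.6]
orientation: [0.388, -3.117, -0.0]
ft_force: [1.6, -0.5, 1.3]
opening: 85.2
```

```bash
python3 - <<'E'
from h import *
c,R=load(); c,R=after(c,R,[-320,273,0],[0,0,.0557]); save(c,R); print(c)
from station import monitor
s=monitor.observe(); print(s['eef_pos'],s['orientation'],R.as_rotvec())
print(rel(c,R,loc(BOX,-14,0,165),tool(BOX[2])))
E
```

```text
[ 388.0966996  -168.98561635  196.783     ]
[ 388.57627809 -166.95640433  196.6474308 ] [ 3.88451686e-01 -3.11735403e+00 -4.07091954e-04] [ 3.86999561e-01 -3.11766511e+00  2.47816466e-17]
(array([-173.1,  164.5,   31.8]), array([ 0., -0., -0.]))
```

Request:
servo_tool([
  {"delta_pos": [-25,24,2],"delta_rot": [0,0,0]},
  {"delta_pos": [-60,57,6],"delta_rot": [0,0,0]},
  {"delta_pos": [-98,93,12],"delta_rot": [0,0,0]},
  {"delta_pos": [-133,126,18],"delta_rot": [0,0,0]},
  {"delta_pos": [-160,152,25],"delta_rot": [0,0,0]},
  {"delta_pos": [-173,164.5,32],"delta_rot": [0,0,0]},
  {"delta_pos": [-173,164.5,32],"delta_rot": [0,0,0]},
  {"delta_pos": [-173,164.5,32],"delta_rot": [0,0,0]},
])

```text
clock: 2.1
eef_pos: [515.2, 32.1, 165.0]
orientation: [0.386, -3.118, 0.0]
ft_force: [-0.4, -0.2, -0.4]
opening: 85.2
```

```bash
python3 - <<'E'
from h import *
c,R=load(); c,R=after(c,R,[-173,164.5,32],[0,0,0]); save(c,R); print(c)
from station import monitor,eyes
s=monitor.observe(); print(s['eef_pos'],s['orientation'],R.as_rotvec(),s['ft_force'])
out=[]
for n,(x,y) in(("scene",(220,60)),("top",(240,90))):
    k=eyes.capture(n); pickle.dump(k,open(f"{n}1.pkl","wb"))
    out.append(cv2.resize(k["frame"][y:y+150,x:x+100,::-1],None,fx=4,fy=4,interpolation=cv2.INTER_CUBIC))
cv2.imwrite("pics/a1.png",np.hstack(out))
E
```

```text
[515.62679393  32.81954969 164.783     ]
[515.20741758  32.0659795  164.98596528] [ 3.86271741e-01 -3.11767303e+00  3.44748825e-04] [ 3.86999561e-01 -3.11766511e+00  2.47816466e-17] [-0.40454093 -0.16804874 -0.41441607]
```

View pics/a1.png

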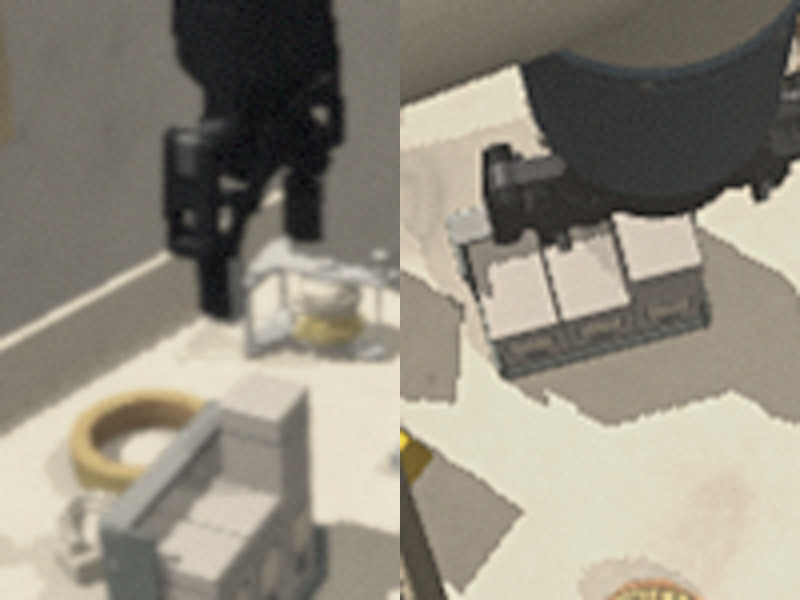

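```bash
python3 - <<'E'
from h import *
p=(515.2,32.1,.247)
out=[]
for n,(x,y) in(("scene",(220,60)),("top",(240,90))):
    k=pickle.load(open(f"{n}1.pkl","rb"))
    im=cv2.resize(k["frame"][y:y+150,x:x+100,::-1],None,fx=4,fy=4,interpolation=cv2.INTER_CUBIC)
    for L,col in(([(0,-43,178),(0,43,178)],(0,0,255)),([(0,0,165),(0,0,240)],(0,255,0)),([(-11,43,178),(11,43,178)],(255,0,0))):
        u=((proj(k,Tz(p,L))-[x,y]+.5)*4-.5).round().astype(int); cv2.polylines(im,[u],False,col,1)
    out.append(im)
    R=cv2.Rodrigues(k["rvec"])[0]; print(n,-R.T@k["tvec"])
cv2.imwrite("pics/a2.png",np.hstack(out))
E
```

```text
scene [ 51.77373866 541.05132026 596.00891058]
top [326.51827671  28.22708593 899.09792573]
```

View pics/a2.png

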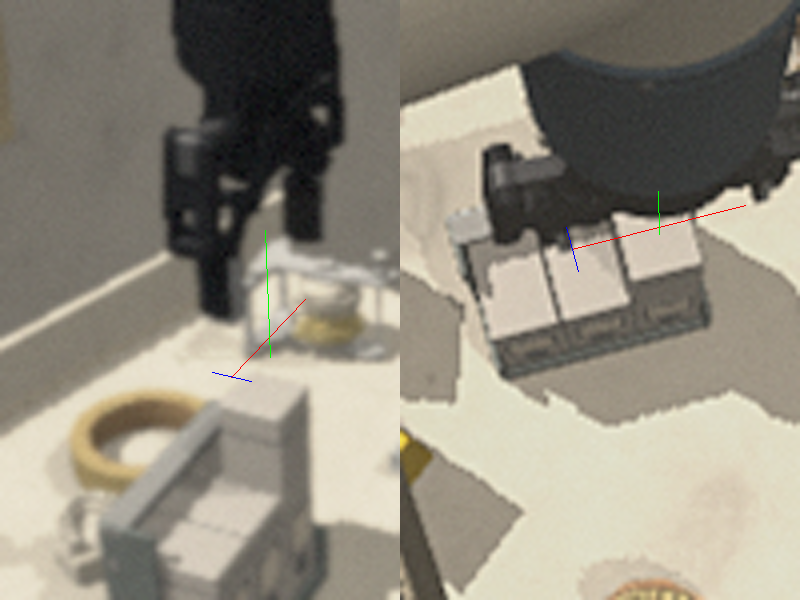

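```bash
python3 - <<'E'
from h import *
S=pickle.load(open("scene1.pkl","rb"));T=pickle.load(open("top1.pkl","rb"))
def tri(a,b):
    f=least_squares(lambda P:np.r_[proj(S,P)[0]-a,proj(T,P)[0]-b],[515,32,180]); return f.x.round(1),f.fun.round(1)
s=lambda u:crop(u,(220,60),4); t=lambda u:crop((u[0]-400,u[1]),(240,90),4)
print(tri(s((215,318)),t((505,238)))); print(tri(s((215,318)),t((565,248)))); print(tri(s((310,240)),t((765,190))))
for n,(x,y,w,h) in(("scene",(250,70,70,75)),("top",(250,110,140,60))):
    k=pickle.load(open(f"{n}1.pkl","rb")); f=8 if n=="scene" else 5.7
    im=k["frame"][y:y+h,x:x+w,::-1]
    cv2.imwrite(f"pics/z_{n}.png",cv2.resize(cv2.convertScaleAbs(im,alpha=1.8,beta=20),None,fx=f,fy=f,interpolation=cv2.INTER_CUBIC))
E
```

```text
(array([494.5,  98.4, 228.5]), array([-2.1, -0.5,  1.2,  1.6]))
(array([500.8,  77.9, 214. ]), array([ 3.1,  0.7, -1.7, -2.4]))
(array([524.6, -16.5, 211. ]), array([ 0.8,  0.2, -0.4, -0.5]))
```

View pics/z_scene.png

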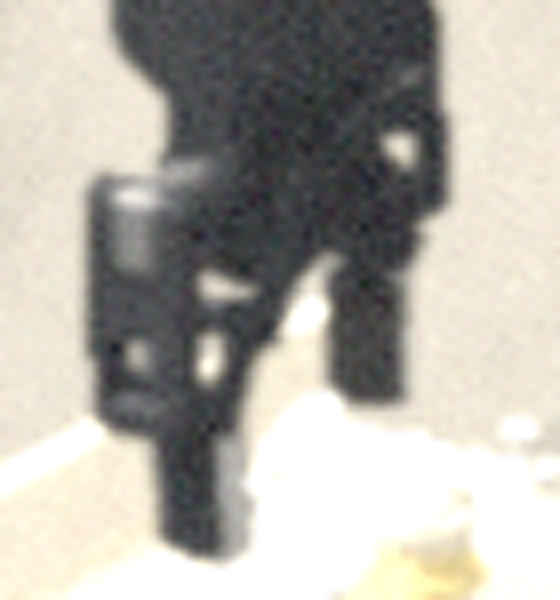

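View pics/z_top.png

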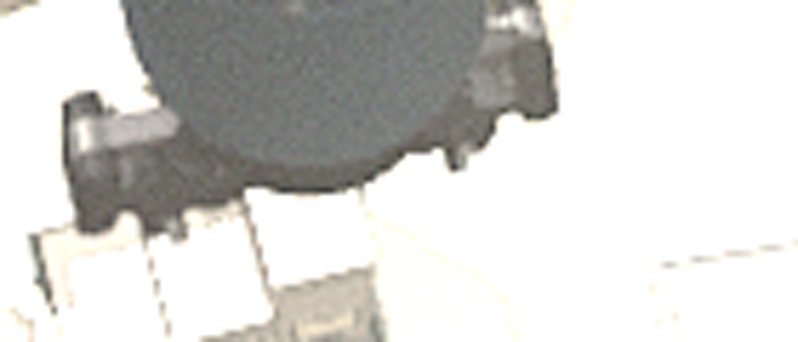

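```bash
python3 - <<'E'
from h import *
out=[]
for n,(x,y) in(("scene",(220,60)),("top",(240,90))):
    a=pickle.load(open(f"{n}0.pkl","rb"))["frame"];b=pickle.load(open(f"{n}1.pkl","rb"))["frame"]
    d=np.clip(cv2.absdiff(a,b).astype(int)*4,0,255).astype(np.uint8)[y:y+150,x:x+100]
    out.append(cv2.resize(d,None,fx=4,fy=4,interpolation=cv2.INTER_NEAREST))
cv2.imwrite("pics/diff.png",np.hstack(out))
E
```

```text
(no output)
```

View pics/diff.png

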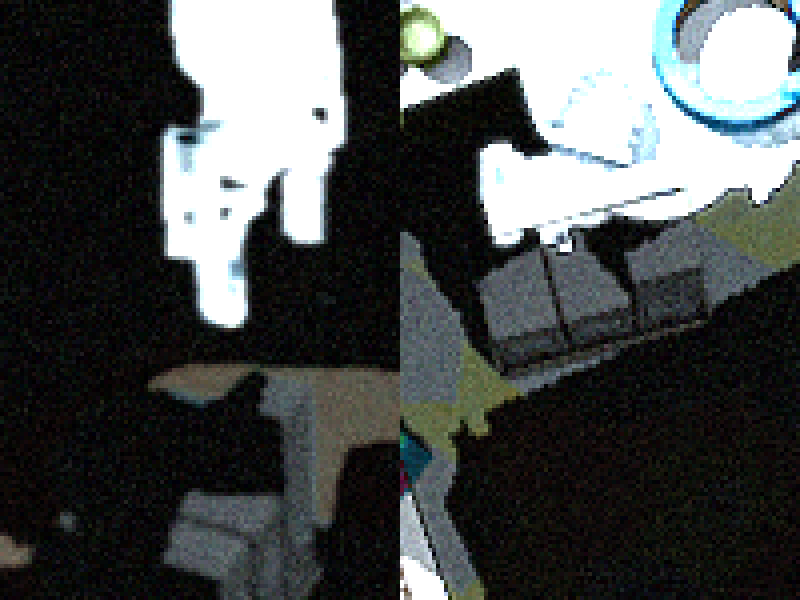

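The cameras put the open fingertips about 30 mm higher than the TCP reading implies. Going down to TCP z = 101 is safe under either reading, so I'll do that and look again.

Request:
servo_tool([
  {"delta_pos": [0,0,8],"delta_rot": [0,0,0]},
  {"delta_pos": [0,0,20],"delta_rot": [0,0,0]},
  {"delta_pos": [0,0,34],"delta_rot": [0,0,0]},
  {"delta_pos": [0,0,48],"delta_rot": [0,0,0]},
  {"delta_pos": [0,0,58],"delta_rot": [0,0,0]},
  {"delta_pos": [0,0,63],"delta_rot": [0,0,0]},
  {"delta_pos": [0,0,63],"delta_rot": [0,0,0]},
  {"delta_pos": [0,0,63],"delta_rot": [0,0,0]},
])

```text
clock: 3.2
eef_pos: [516.0, 32.9, 102.3]
orientation: [-0.387, 3.117, 0.0]
ft_force: [0.1, -0.6, -0.6]
opening: 85.3
```

```bash
cat > look.py <<'E'
from h import *
import sys
from station import monitor,eyes
def look(tag,sc=(220,60,100,150),tp=(240,90,100,150),f=4,al=1.5):
    s=monitor.observe(); print(s['clock'],s['eef_pos'].round(1),s['orientation'].round(4),s['ft_force'].round(1),round(s['opening'],1))
    out=[]
    for n,(x,y,w,h) in(("scene",sc),("top",tp)):
        k=eyes.capture(n); pickle.dump(k,open(f"{n}{tag}.pkl","wb"))
        out.append(cv2.resize(cv2.convertScaleAbs(k["frame"][y:y+h,x:x+w,::-1],alpha=al),None,fx=f,fy=f,interpolation=cv2.INTER_CUBIC))
    cv2.imwrite(f"pics/l{tag}.png",np.hstack(out))
E
python3 - <<'E'
from look import *
c,R=load(); c,R=after(c,R,[0,0,63],[0,0,0]); save(c,R); print(c)
look("2")
E
```

```text
[515.62679393  32.81954969 101.783     ]
3.2 [516.   32.9 102.3] [-0.3872  3.1167  0.    ] [ 0.1 -0.6 -0.6] 85.3
```

View pics/l2.png

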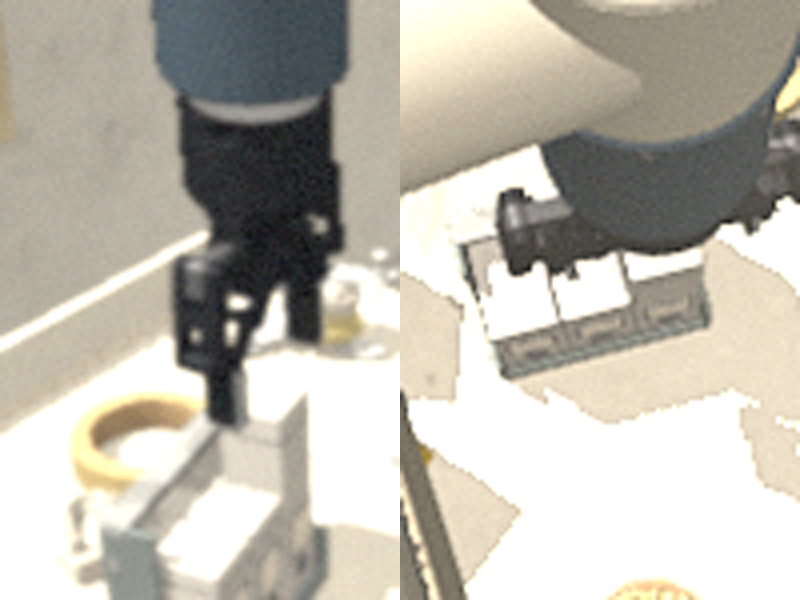

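```bash
python3 - <<'E'
from h import *
S=pickle.load(open("scene2.pkl","rb"));T=pickle.load(open("top2.pkl","rb"))
p=(516,32.9,.247)
for y in(43,-43,50,-50):
  for z in(101,115,130,145,160): 
    P=Tz(p,[(0,y,z)]); print(y,z,((proj(S,P)[0]-[220,60])*4).round(),((proj(T,P)[0]-[240,90])*4+[400,0]).round())
for n,(x,y,w,h) in(("scene",(250,110,60,75)),("top",(250,120,110,60))):
    k=pickle.load(open(f"{n}2.pkl","rb")); f=8 if n=="scene" else 7
    cv2.imwrite(f"pics/y_{n}.png",cv2.resize(cv2.convertScaleAbs(k["frame"][y:y+h,x:x+w,::-1],alpha=1.2,beta=10),None,fx=f,fy=f,interpolation=cv2.INTER_CUBIC))
E
```

```text
43 101 [236. 495.] [578. 281.]
43 115 [234. 475.] [577. 275.]
43 130 [233. 452.] [575. 269.]
43 145 [231. 429.] [573. 262.]
43 160 [230. 405.] [571. 255.]
-43 101 [305. 414.] [735. 241.]
-43 115 [304. 393.] [736. 234.]
-43 130 [303. 371.] [738. 227.]
-43 145 [303. 349.] [739. 219.]
-43 160 [302. 326.] [740. 212.]
50 101 [230. 503.] [566. 284.]
50 115 [228. 482.] [564. 278.]
50 130 [226. 459.] [562. 272.]
50 145 [225. 436.] [560. 265.]
50 160 [223. 412.] [558. 258.]
-50 101 [310. 407.] [748. 238.]
-50 115 [309. 387.] [749. 231.]
-50 130 [309. 365.] [751. 224.]
-50 145 [308. 343.] [752. 216.]
-50 160 [307. 320.] [754. 208.]
```

View pics/y_scene.png

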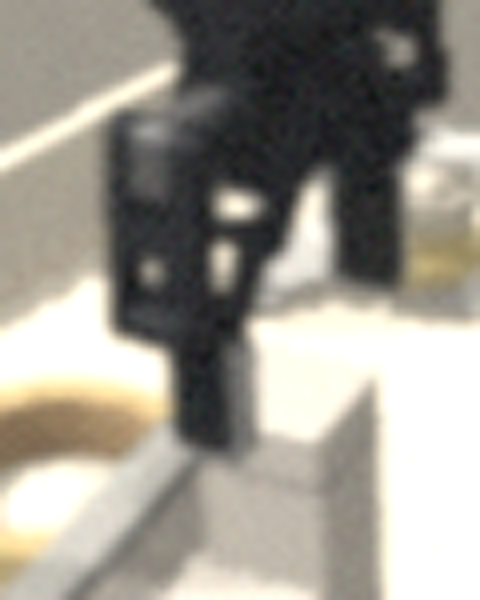

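View pics/y_top.png

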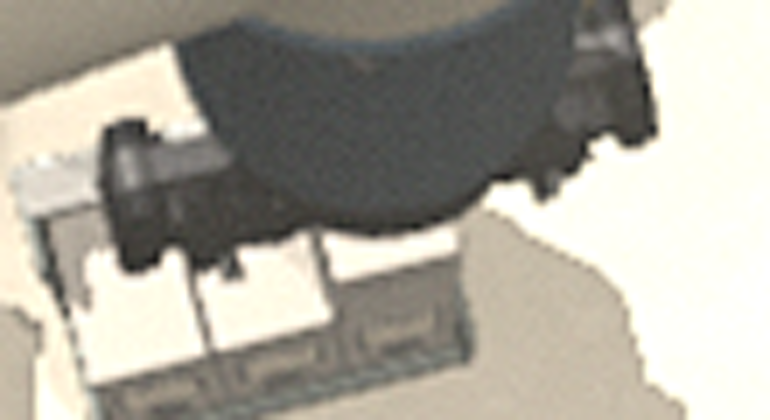

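Request:
servo_tool([
  {"delta_pos": [0,0,0],"delta_rot": [0,0,0]},
  {"delta_pos": [0,0,0],"delta_rot": [0,0,0]},
  {"delta_pos": [0,0,0],"delta_rot": [0,0,0]},
  {"delta_pos": [0,0,0],"delta_rot": [0,0,0]},
  {"delta_pos": [0,0,0],"delta_rot": [0,0,0]},
  {"delta_pos": [0,0,0],"delta_rot": [0,0,0]},
  {"delta_pos": [0,0,0],"delta_rot": [0,0,0]},
  {"delta_pos": [0,0,0],"delta_rot": [0,0,0]},
], claw=0.4, grip_force=20)

```text
clock: 4.3
eef_pos: [515.6, 32.9, 101.8]
orientation: [0.387, -3.118, -0.0]
ft_force: [-0.4, -0.0, 0.1]
opening: 51.1
```

```bash
python3 - <<'E'
from look import *
look("3",sc=(250,110,50,75),tp=(250,120,50,75),f=8,al=1.2)
E
```

```text
4.3 [515.6  32.9 101.8] [ 0.3872 -3.1176 -0.    ] [-0.4 -0.   0.1] 51.1
```

View pics/l3.png

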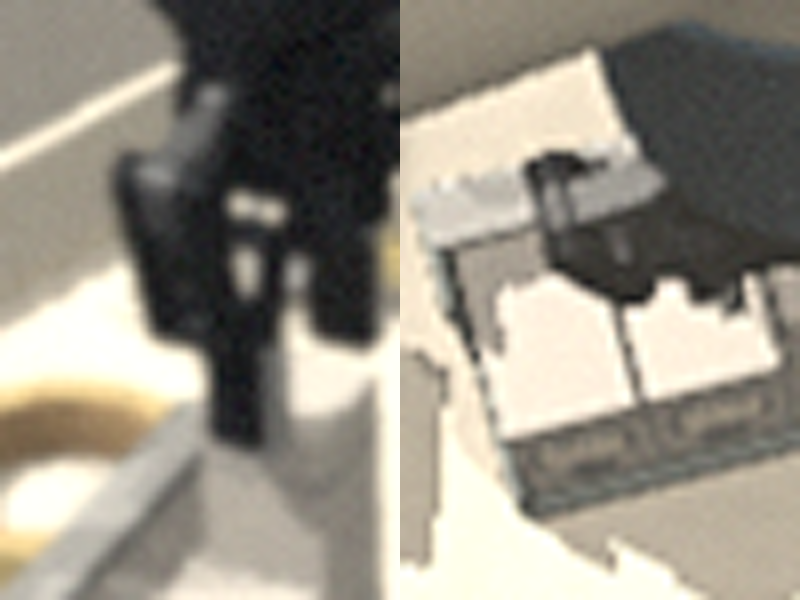

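```bash
python3 - <<'E'
from h import *
S=pickle.load(open("scene3.pkl","rb"))
p=(515.6,32.9,.247)
for y in(26,34,-26):
  for z in(107,120,135,145): print(y,z,((proj(S,Tz(p,[(0,y,z)]))[0]-[250,110])*8).round())
im=cv2.resize(cv2.convertScaleAbs(S["frame"][110:185,250:310,::-1],alpha=1.2),None,fx=8,fy=8,interpolation=cv2.INTER_CUBIC)
q=BOX
for L in([(8,19,141),(8,-19,141),(-30,-19,141),(-30,19,141),(8,19,141)],[(8,19,141),(8,19,91)],[(-30,19,141),(-30,19,91)],[(-30,-19,141),(-30,-19,91)],[(8,-19,141),(8,-19,111)]):
    u=((proj(S,Tz(q,L))-[250,110]+.5)*8-.5).round().astype(int); cv2.polylines(im,[u],False,(0,0,255),1)
cv2.imwrite("pics/m3.png",im)
E
```

```text
26 107 [260. 539.]
26 120 [258. 501.]
26 135 [255. 455.]
26 145 [253. 424.]
34 107 [247. 555.]
34 120 [244. 517.]
34 135 [241. 471.]
34 145 [239. 440.]
-26 107 [344. 441.]
-26 120 [342. 403.]
-26 135 [341. 358.]
-26 145 [340. 328.]
```

View pics/m3.png

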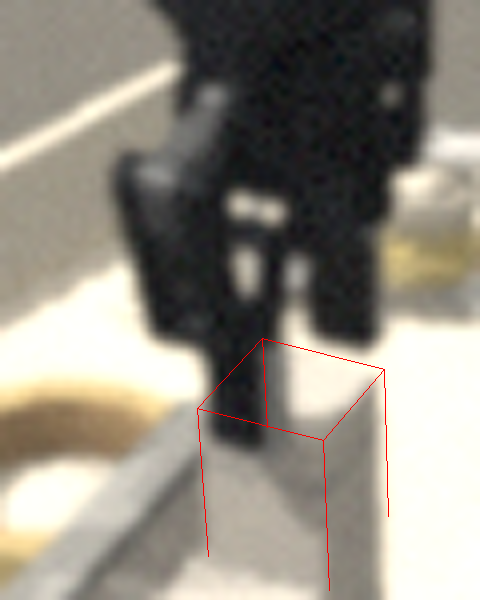

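```bash
python3 - <<'E'
from h import *
S=pickle.load(open("scene3.pkl","rb"));T=pickle.load(open("top3.pkl","rb"))
p=(515.6,32.9,.247)
for x in(0,-11):
 for y in(26,34):
  for z in(107,125,140): print(x,y,z,(proj(T,Tz(p,[(x,y,z)]))[0]).round(1),(proj(S,Tz(p,[(x,y,z)]))[0]).round(1))
f=7
cv2.imwrite("pics/m3t.png",cv2.resize(cv2.convertScaleAbs(T["frame"][125:185,265:350,::-1],alpha=1.0),None,fx=f,fy=f,interpolation=cv2.INTER_CUBIC))
from station import r
print([a for a in dir(r) if a[0]!='_'])
E
```

```text
0 26 107 [292.3 157.8] [282.5 177.4]
0 26 125 [291.9 155.8] [282.1 170.7]
0 26 140 [291.7 154.1] [281.8 165. ]
0 34 107 [288.6 158.8] [280.8 179.4]
0 34 125 [288.2 156.8] [280.4 172.7]
0 34 140 [287.8 155.1] [280.1 166.9]
-11 26 107 [293.6 162.8] [287.  178.7]
-11 26 125 [293.3 160.9] [286.7 171.9]
-11 26 140 [293.  159.3] [286.4 166.2]
-11 34 107 [289.9 163.7] [285.4 180.7]
-11 34 125 [289.5 161.9] [285.  173.9]
-11 34 140 [289.2 160.3] [284.7 168.2]
['PlanningError', 'hold_point_z']
```

View pics/m3t.png

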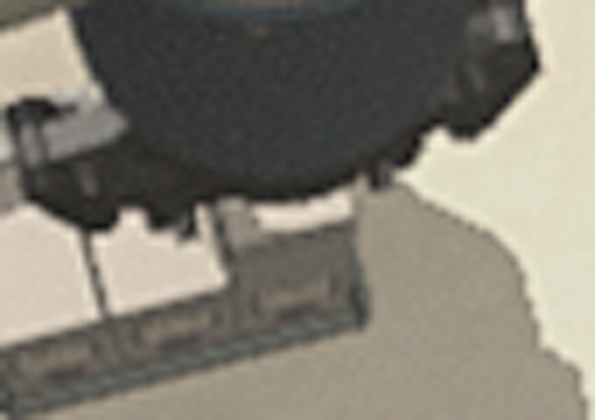

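The picture shows the tip at z ≈ 140, but the state implies about 107. I'll test it by descending in small steps and watching the force.

Request:
servo_tool([
  {"delta_pos": [0,0,4],"delta_rot": [0,0,0]},
  {"delta_pos": [0,0,8],"delta_rot": [0,0,0]},
  {"delta_pos": [0,0,12],"delta_rot": [0,0,0]},
  {"delta_pos": [0,0,14],"delta_rot": [0,0,0]},
  {"delta_pos": [0,0,15],"delta_rot": [0,0,0]},
  {"delta_pos": [0,0,16],"delta_rot": [0,0,0]},
  {"delta_pos": [0,0,17],"delta_rot": [0,0,0]},
  {"delta_pos": [0,0,18],"delta_rot": [0,0,0]},
])

```text
clock: 5.4
eef_pos: [515.6, 32.9, 83.8]
orientation: [-0.387, 3.118, 0.0]
ft_force: [0.7, 0.6, 0.3]
opening: 51.5
```

```bash
python3 - <<'E'
from look import *
c,R=load(); c,R=after(c,R,[0,0,18],[0,0,0]); save(c,R); print(c)
look("4",sc=(250,120,50,75),tp=(265,120,50,75),f=8,al=1.2)
E
```

```text
[515.62679393  32.81954969  83.783     ]
5.4 [515.6  32.9  83.8] [-3.8720e-01  3.1175e+00  1.0000e-04] [0.7 0.6 0.3] 51.5
```

View pics/l4.png

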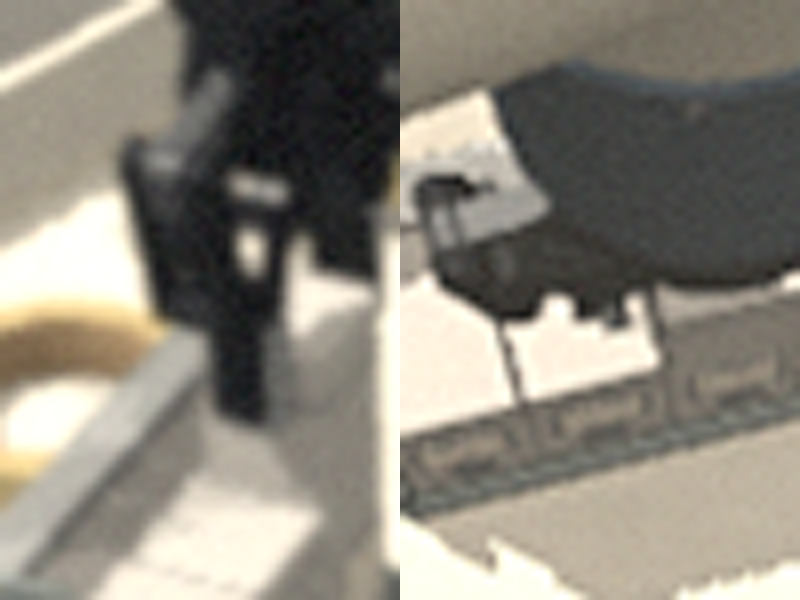

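Request:
servo_tool([
  {"delta_pos": [0,0,2],"delta_rot": [0,0,0]},
  {"delta_pos": [0,0,3],"delta_rot": [0,0,0]},
  {"delta_pos": [0,0,4],"delta_rot": [0,0,0]},
  {"delta_pos": [0,0,5],"delta_rot": [0,0,0]},
  {"delta_pos": [0,0,6],"delta_rot": [0,0,0]},
  {"delta_pos": [0,0,6],"delta_rot": [0,0,0]},
  {"delta_pos": [0,0,6],"delta_rot": [0,0,0]},
  {"delta_pos": [0,0,6],"delta_rot": [0,0,0]},
])

```text
clock: 6.5
eef_pos: [515.6, 32.9, 77.9]
orientation: [-0.387, 3.117, 0.0]
ft_force: [0.2, -0.4, -0.1]
opening: 51.2
```

No contact at a TCP z of 78, so the pictures are right and the true tips sit about 33 mm above the reported TCP. I'll go down 8 mm more and close.

Request:
servo_tool([
  {"delta_pos": [0,0,2],"delta_rot": [0,0,0]},
  {"delta_pos": [0,0,4],"delta_rot": [0,0,0]},
  {"delta_pos": [0,0,5],"delta_rot": [0,0,0]},
  {"delta_pos": [0,0,6],"delta_rot": [0,0,0]},
  {"delta_pos": [0,0,7],"delta_rot": [0,0,0]},
  {"delta_pos": [0,0,8],"delta_rot": [0,0,0]},
  {"delta_pos": [0,0,8],"delta_rot": [0,0,0]},
  {"delta_pos": [0,0,8],"delta_rot": [0,0,0]},
])

```text
clock: 7.5
eef_pos: [515.6, 32.9, 69.8]
orientation: [-0.387, 3.118, 0.0]
ft_force: [-0.2, -0.7, 0.4]
opening: 51.2
```

```bash
python3 - <<'E'
from look import *
c,R=load(); c,R=after(c,R,[0,0,14],[0,0,0]); save(c,R); print(c)
look("5",sc=(250,120,50,75),tp=(265,120,50,75),f=8,al=1.2)
S=pickle.load(open("scene5.pkl","rb"));p=(515.6,32.9,.247)
for y in(26,34):
  for z in(90,100,110): print(y,z,((proj(S,Tz(p,[(0,y,z)]))[0]-[250,120])*8).round())
E
```

```text
[515.62679393  32.81954969  69.783     ]
7.5 [515.6  32.9  69.8] [-0.3871  3.1176  0.    ] [-0.2 -0.7  0.4] 51.2
26 90 [263. 509.]
26 100 [261. 480.]
26 110 [260. 451.]
34 90 [250. 525.]
34 100 [248. 496.]
34 110 [246. 467.]
```

View pics/l5.png

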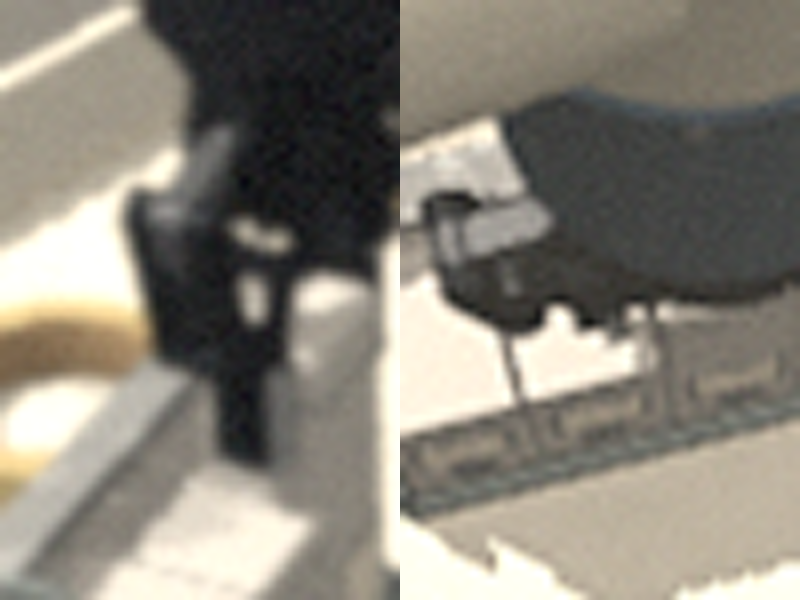

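Request:
servo_tool([
  {"delta_pos": [0,0,0],"delta_rot": [0,0,0]},
  {"delta_pos": [0,0,0],"delta_rot": [0,0,0]},
  {"delta_pos": [0,0,0],"delta_rot": [0,0,0]},
  {"delta_pos": [0,0,0],"delta_rot": [0,0,0]},
  {"delta_pos": [0,0,0],"delta_rot": [0,0,0]},
  {"delta_pos": [0,0,0],"delta_rot": [0,0,0]},
  {"delta_pos": [0,0,0],"delta_rot": [0,0,0]},
  {"delta_pos": [0,0,0],"delta_rot": [0,0,0]},
], claw=1, grip_force=50)

```text
clock: 8.6
eef_pos: [515.7, 32.8, 70.0]
orientation: [-0.387, 3.117, -0.0]
ft_force: [0.0, -1.3, 3.7]
opening: 37.4
```

```bash
python3 - <<'E'
from look import *
look("6",sc=(250,120,50,75),tp=(265,120,50,75),f=8,al=1.2)
E
```

```text
8.6 [515.7  32.8  70. ] [-3.8720e-01  3.1173e+00 -2.0000e-04] [ 0.  -1.3  3.7] 37.4
```

View pics/l6.png

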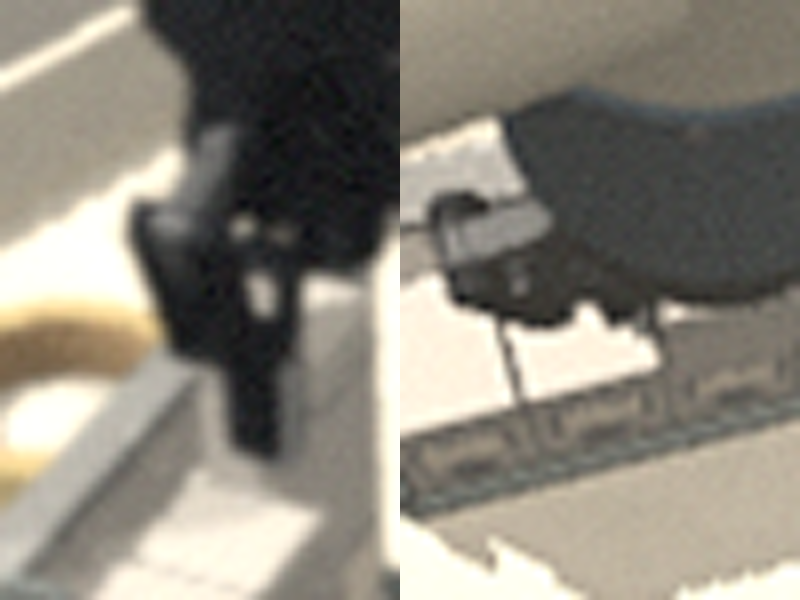

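```bash
cat >> h.py <<'E'
def leanpose(c0,R0,th,dx=0,dz=0,zp=6,xp=-30):
    y=np.array([-np.sin(BOX[2]),np.cos(BOX[2]),0]); xb=np.array([np.cos(BOX[2]),np.sin(BOX[2]),0])
    E=loc(BOX,xp,0,zp); Q=Ro.from_rotvec(-th*y)
    return E+xb*dx+np.array([0,0,dz])+Q.apply(c0-E), Q*R0
E
python3 - <<'E'
from h import *
c,R=load(); pickle.dump((c,R.as_rotvec()),open("grasp.pkl","wb"))
for d in range(1,22,1):
    t=np.radians(d); s=min(1,d/17); cc,RR=leanpose(c,R,t,2*s,2*s); print(d,*rel(c,R,cc,RR))
E
```

```text
1 [ 1.  -0.  -0.4] [-0.     -0.0175  0.    ]
2 [ 2.  -0.  -0.8] [-0.     -0.0349 -0.    ]
3 [ 3.  -0.  -1.1] [-0.     -0.0524  0.    ]
4 [ 4.  -0.  -1.4] [-0.     -0.0698 -0.    ]
5 [ 5.  -0.  -1.7] [-0.     -0.0873 -0.    ]
6 [ 6. -0. -2.] [-0.     -0.1047  0.    ]
7 [ 7.1 -0.  -2.3] [-0.     -0.1222 -0.    ]
8 [ 8.1 -0.  -2.5] [-0.     -0.1396 -0.    ]
9 [ 9.1 -0.  -2.8] [-0.     -0.1571 -0.    ]
10 [10.1 -0.  -3. ] [-0.     -0.1745 -0.    ]
11 [11.2 -0.  -3.2] [-0.    -0.192  0.   ]
12 [12.2 -0.  -3.3] [-0.     -0.2094 -0.    ]
13 [13.2 -0.  -3.5] [-0.     -0.2269 -0.    ]
14 [14.3 -0.  -3.6] [-0.     -0.2443 -0.    ]
15 [15.3 -0.  -3.7] [-0.     -0.2618 -0.    ]
16 [16.3 -0.  -3.8] [-0.     -0.2793 -0.    ]
17 [17.3 -0.  -3.9] [-0.     -0.2967 -0.    ]
18 [18.5 -0.  -3.8] [-0.     -0.3142 -0.    ]
19 [19.6 -0.  -3.7] [-0.     -0.3316 -0.    ]
20 [20.8 -0.  -3.6] [-0.     -0.3491 -0.    ]
21 [21.9 -0.  -3.5] [-0.     -0.3665 -0.    ]
```

Request:
servo_tool([
  {"delta_pos": [1,0,-0.4],"delta_rot": [0,-0.0175,0]},
  {"delta_pos": [2,0,-0.8],"delta_rot": [0,-0.0349,0]},
  {"delta_pos": [3,0,-1.1],"delta_rot": [0,-0.0524,0]},
  {"delta_pos": [4,0,-1.4],"delta_rot": [0,-0.0698,0]},
  {"delta_pos": [5,0,-1.7],"delta_rot": [0,-0.0873,0]},
  {"delta_pos": [6,0,-2],"delta_rot": [0,-0.1047,0]},
  {"delta_pos": [6,0,-2],"delta_rot": [0,-0.1047,0]},
  {"delta_pos": [6,0,-2],"delta_rot": [0,-0.1047,0]},
])

```text
clock: 9.7
eef_pos: [509.7, 31.4, 71.7]
orientation: [-0.374, 3.015, 0.02]
ft_force: [0.7, 0.5, -1.4]
opening: 37.2
```

```bash
python3 - <<'E'
from look import *
c,R=load(); c,R=after(c,R,[6,0,-2],[0,-.1047,0]); save(c,R); print(c)
look("7",sc=(240,110,80,125),tp=(265,120,80,125),f=4.8,al=1.2)
E
```

```text
[509.80889078  31.352579    71.783     ]
9.7 [509.7  31.4  71.7] [-0.3744  3.0146  0.0196] [ 0.7  0.5 -1.4] 37.2
```

View pics/l7.png

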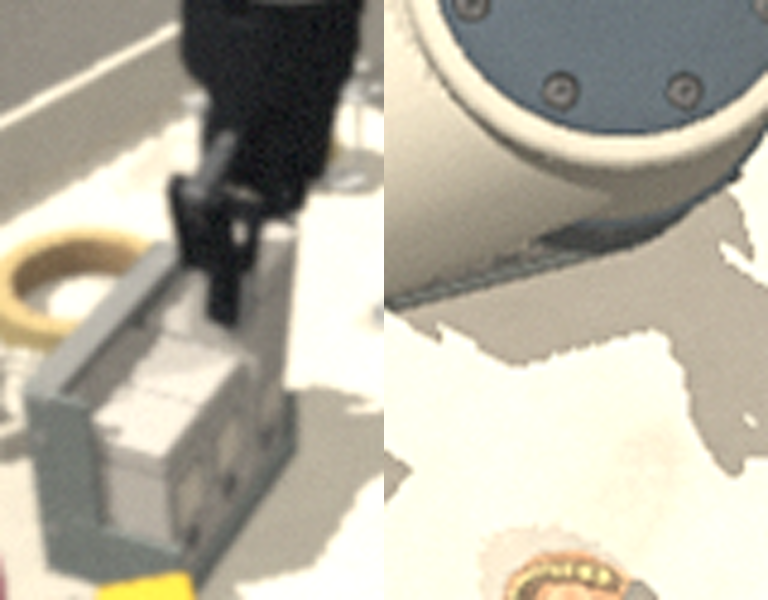

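```bash
python3 - <<'E'
from h import *
c,R=load(); c0,v=pickle.load(open("grasp.pkl","rb")); R0=Ro.from_rotvec(v)
for d in (8,10,12,14,16,18):
    t=np.radians(d); s=min(1,d/17); cc,RR=leanpose(c0,R0,t,2*s,2*s); print(d,*rel(c,R,cc,RR))
S=pickle.load(open("scene7.pkl","rb"))
x,y,w,h=240,110,80,125;f=4.8
im=cv2.resize(cv2.convertScaleAbs(S["frame"][y:y+h,x:x+w,::-1],alpha=1.2),None,fx=f,fy=f,interpolation=cv2.INTER_CUBIC)
def boxpts(th,dx,dz,zs=1):
    L=[(8,19,141),(8,-19,141),(-30,-19,141),(-30,19,141),(8,19,141),(8,19,91),(-30,19,91),(-30,19,141),(-30,-19,141),(-30,-19,6),(-30,19,6)]
    yv=np.array([-np.sin(BOX[2]),np.cos(BOX[2]),0]); xb=np.array([np.cos(BOX[2]),np.sin(BOX[2]),0]);E=loc(BOX,-30,0,6)
    return E+xb*dx+[0,0,dz]+Ro.from_rotvec(-th*yv).apply(Tz(BOX,L)-E)
u=((proj(S,boxpts(np.radians(6),.7,.7))-[x,y]+.5)*f-.5).round().astype(int); cv2.polylines(im,[u],False,(0,0,255),1)
cv2.imwrite("pics/m7.png",im)
E
```

```text
8 [ 2.  -0.  -0.7] [-0.     -0.0349  0.    ]
10 [ 4.  -0.  -1.4] [-0.     -0.0698  0.    ]
12 [ 6. -0. -2.] [-0.     -0.1047  0.    ]
14 [ 8.  -0.  -2.5] [-0.     -0.1396  0.    ]
16 [10.1 -0.  -2.9] [-0.     -0.1746  0.    ]
18 [12.2 -0.  -3.1] [-0.     -0.2095  0.    ]
```

View pics/m7.png

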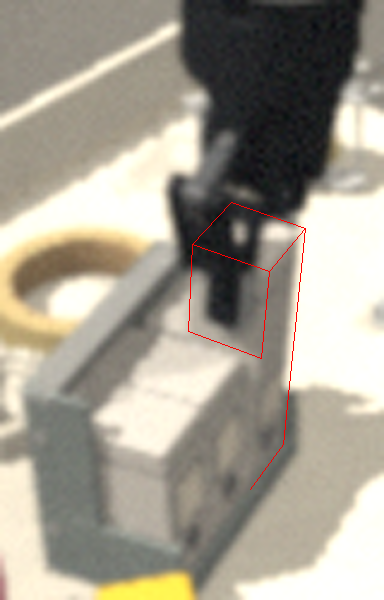

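```bash
python3 - <<'E'
from h import *
c,R=load(); c0,v=pickle.load(open("grasp.pkl","rb")); R0=Ro.from_rotvec(v)
for d,dx,dz in ((6,4.1,.9),(8,4.7,1.5),(10,5.3,2.1),(12,6,3),(16,6,4),(20,6,5)):
    t=np.radians(d); cc,RR=leanpose(c0,R0,t,dx,dz,zp=-27); print(d,*rel(c,R,cc,RR))
E
```

```text
6 [ 0.1 -0.  -0. ] [-0. -0.  0.]
8 [ 2.8 -0.  -1.1] [-0.     -0.0349  0.    ]
10 [ 5.6 -0.  -2. ] [-0.     -0.0698  0.    ]
12 [ 8.2 -0.  -3.1] [-0.     -0.1047  0.    ]
16 [14.9 -0.  -4.2] [-0.     -0.1746  0.    ]
20 [21.7 -0.  -4.9] [-0.     -0.2444  0.    ]
```

Request:
servo_tool([
  {"delta_pos": [1.3,0,-0.5],"delta_rot": [0,-0.0175,0]},
  {"delta_pos": [2.7,0,-1],"delta_rot": [0,-0.0349,0]},
  {"delta_pos": [4,0,-1.5],"delta_rot": [0,-0.0524,0]},
  {"delta_pos": [5.5,0,-2],"delta_rot": [0,-0.0698,0]},
  {"delta_pos": [6.8,0,-2.5],"delta_rot": [0,-0.0873,0]},
  {"delta_pos": [8,0,-3],"delta_rot": [0,-0.1047,0]},
  {"delta_pos": [8,0,-3],"delta_rot": [0,-0.1047,0]},
  {"delta_pos": [8,0,-3],"delta_rot": [0,-0.1047,0]},
])

```text
clock: 10.8
eef_pos: [501.8, 29.4, 74.0]
orientation: [-0.362, 2.911, 0.038]
ft_force: [-0.1, 0.1, -0.9]
opening: 37.3
```

```bash
cat >> h.py <<'E'
def boxpts(th,dx,dz):
    L=[(8,19,141),(8,-19,141),(-30,-19,141),(-30,19,141),(8,19,141),(8,19,91),(-30,19,91),(-30,19,141),(-30,-19,141),(-30,-19,6),(-30,19,6)]
    yv=np.array([-np.sin(BOX[2]),np.cos(BOX[2]),0]); xb=np.array([np.cos(BOX[2]),np.sin(BOX[2]),0]);E=loc(BOX,-30,0,6)
    return E+xb*dx+[0,0,dz]+Ro.from_rotvec(-th*yv).apply(Tz(BOX,L)-E)
def ov(img,name,cands,x=240,y=110,w=80,h=125,f=4.8):
    S=pickle.load(open(img,"rb"))
    im=cv2.resize(cv2.convertScaleAbs(S["frame"][y:y+h,x:x+w,::-1],alpha=1.2),None,fx=f,fy=f,interpolation=cv2.INTER_CUBIC)
    out=[im.copy()]
    for a in cands:
        m=im.copy();u=((proj(S,boxpts(*a))-[x,y]+.5)*f-.5).round().astype(int); cv2.polylines(m,[u],False,(0,0,255),1); out.append(m)
    cv2.imwrite(name,np.hstack(out[1:]))
E
python3 - <<'E'
from look import *
c,R=load(); c,R=after(c,R,[8,0,-3],[0,-.1047,0]); save(c,R); print(c)
look("8",sc=(240,110,80,125),tp=(265,120,80,125),f=4.8,al=1.2)
ov("scene8.pkl","pics/m8.png",[(np.radians(12),6,3),(np.radians(12),-1,2)])
E
```

```text
[501.79015426  29.33067332  73.93050135]
10.8 [501.8  29.4  74. ] [-0.3616  2.9112  0.038 ] [-0.1  0.1 -0.9] 37.3
```

View pics/m8.png

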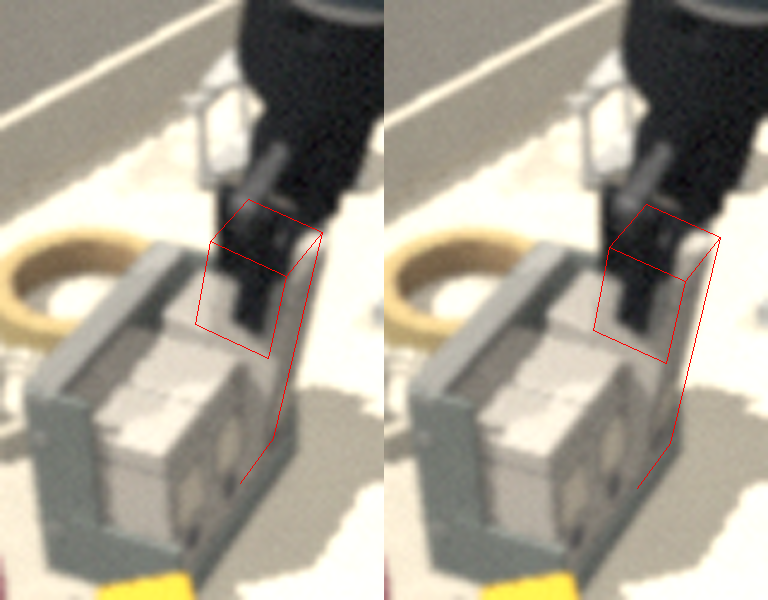

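```bash
python3 - <<'E'
from h import *
c,R=load(); c0,v=pickle.load(open("grasp.pkl","rb")); R0=Ro.from_rotvec(v)
for d,dx,dz in ((14,6,3.5),(16,6,4),(18,6,4.5),(20,6,5)):
    t=np.radians(d); cc,RR=leanpose(c0,R0,t,dx,dz,zp=-27); print(d,*rel(c,R,cc,RR))
u=np.array([-np.sin(np.radians(20))*np.cos(BOX[2]),-np.sin(np.radians(20))*np.sin(BOX[2]),np.cos(np.radians(20))])
for k in(12,30,50): print(k,*rel(c,R,cc+k*u,RR))
E
```

```text
14 [ 3.5 -0.  -1.1] [-0.     -0.0349  0.    ]
16 [ 6.8 -0.  -1.9] [-0.     -0.0699  0.    ]
18 [10.1 -0.  -2.7] [-0.     -0.1048  0.    ]
20 [13.4 -0.  -3.3] [-0.     -0.1397  0.    ]
12 [ 15.1  -0.  -15.2] [-0.     -0.1397  0.    ]
30 [ 17.6  -0.  -33. ] [-0.     -0.1397  0.    ]
50 [ 20.4  -0.  -52.8] [-0.     -0.1397  0.    ]
```

Request:
servo_tool([
  {"delta_pos": [1.8,0,-0.6],"delta_rot": [0,-0.0175,0]},
  {"delta_pos": [3.5,0,-1.1],"delta_rot": [0,-0.0349,0]},
  {"delta_pos": [6.8,0,-1.9],"delta_rot": [0,-0.0699,0]},
  {"delta_pos": [10.1,0,-2.7],"delta_rot": [0,-0.1048,0]},
  {"delta_pos": [13.4,0,-3.3],"delta_rot": [0,-0.1397,0]},
  {"delta_pos": [13.4,0,-3.3],"delta_rot": [0,-0.1397,0]},
  {"delta_pos": [14.2,0,-9],"delta_rot": [0,-0.1397,0]},
  {"delta_pos": [15,0,-15],"delta_rot": [0,-0.1397,0]},
])

```text
clock: 11.9
eef_pos: [483.2, 24.5, 84.8]
orientation: [-0.344, 2.777, 0.06]
ft_force: [0.1, -0.6, -2.0]
opening: 37.6
```

```bash
python3 - <<'E'
from look import *
c,R=load(); c,R=after(c,R,[15,0,-15],[0,-.1397,0]); save(c,R); print(c)
look("9",sc=(240,110,80,125),tp=(265,120,80,125),f=4.8,al=1.2)
t=np.radians(20)
ov("scene9.pkl","pics/m9.png",[(t,6,5),(t,6-12*np.sin(t),5+12*np.cos(t))])
u=np.array([-np.sin(t)*np.cos(BOX[2]),-np.sin(t)*np.sin(BOX[2]),np.cos(t)])
for k in(40,60,80,100,120): print(k,*rel(c,R,c+k*u,R))
E
```

```text
[484.5396517   24.98099939  85.48474291]
11.9 [483.2  24.5  84.8] [-0.3441  2.7766  0.0598] [ 0.1 -0.6 -2. ] 37.6
40 [ -0.  -0. -40.] [0. 0. 0.]
60 [ -0.  -0. -60.] [0. 0. 0.]
80 [ -0.  -0. -80.] [0. 0. 0.]
100 [  -0.   -0. -100.] [0. 0. 0.]
120 [  -0.   -0. -120.] [0. 0. 0.]
```

View pics/m9.png

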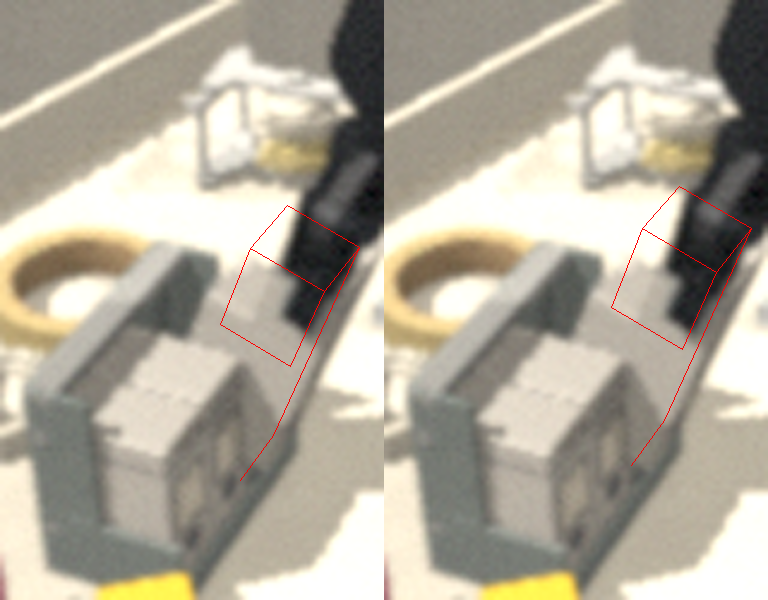

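Request:
servo_tool([
  {"delta_pos": [0,0,-8],"delta_rot": [0,0,0]},
  {"delta_pos": [0,0,-22],"delta_rot": [0,0,0]},
  {"delta_pos": [0,0,-40],"delta_rot": [0,0,0]},
  {"delta_pos": [0,0,-60],"delta_rot": [0,0,0]},
  {"delta_pos": [0,0,-80],"delta_rot": [0,0,0]},
  {"delta_pos": [0,0,-98],"delta_rot": [0,0,0]},
  {"delta_pos": [0,0,-108],"delta_rot": [0,0,0]},
  {"delta_pos": [0,0,-110],"delta_rot": [0,0,0]},
])

```text
clock: 13.0
eef_pos: [448.0, 15.9, 189.3]
orientation: [-0.344, 2.773, 0.061]
ft_force: [0.6, 0.8, -1.9]
opening: 37.6
```

```bash
python3 - <<'E'
from look import *
c,R=load(); c,R=after(c,R,[0,0,-110],[0,0,0]); save(c,R); print(c)
look("10",sc=(220,50,140,190),tp=(220,90,140,190),f=2.8,al=1.2)
E
```

```text
[448.0558277   15.7816884  188.84964635]
13.0 [448.   15.9 189.3] [-0.3443  2.7726  0.0612] [ 0.6  0.8 -1.9] 37.6
```

View pics/l10.png

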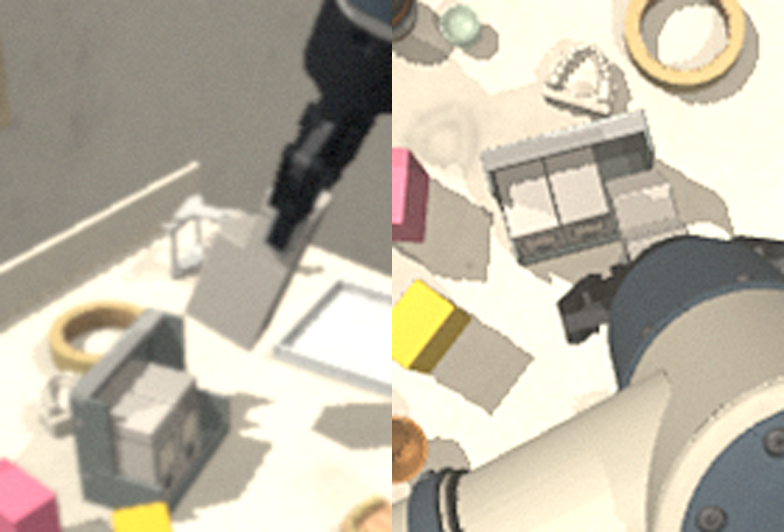

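```bash
python3 - <<'E'
from h import *
c,R=load(); yaw=.17
tgt=loc((TRAY[0],TRAY[1],yaw),-14,0,140); print(tgt)
# intermediate commanded lean to remove
dp,dr=rel(c,R,tgt,tool(yaw)); print(dp,dr,(R.inv()*tool(yaw)).magnitude()*57.3)
E
```

```text
[ 453.20181326 -190.06855289  140.        ]
[  59.3 -200.9   30.4] [0.0134 0.3489 0.0762] 20.479384745273737
```

Request:
servo_tool([
  {"delta_pos": [3,-10,1.5],"delta_rot": [0.0007,0.0174,0.0038]},
  {"delta_pos": [10,-34,5],"delta_rot": [0.0023,0.06,0.013]},
  {"delta_pos": [20,-68,10],"delta_rot": [0.0045,0.118,0.0258]},
  {"delta_pos": [31,-105,16],"delta_rot": [0.007,0.183,0.04]},
  {"delta_pos": [42,-142,21.5],"delta_rot": [0.0095,0.247,0.054]},
  {"delta_pos": [51,-173,26],"delta_rot": [0.0115,0.3,0.0656]},
  {"delta_pos": [57,-193,29],"delta_rot": [0.0129,0.335,0.0732]},
  {"delta_pos": [59.3,-200.9,30.4],"delta_rot": [0.0134,0.3489,0.0762]},
])

```text
clock: 14.1
eef_pos: [452.9, -190.9, 138.3]
orientation: [0.264, -3.127, -0.001]
ft_force: [-0.4, -0.0, -1.5]
opening: 37.7
```

Request:
servo_tool([
  {"delta_pos": [0,0,0],"delta_rot": [0,0,0]},
  {"delta_pos": [0,0,5],"delta_rot": [0,0,0]},
  {"delta_pos": [0,0,12],"delta_rot": [0,0,0]},
  {"delta_pos": [0,0,20],"delta_rot": [0,0,0]},
  {"delta_pos": [0,0,26],"delta_rot": [0,0,0]},
  {"delta_pos": [0,0,30],"delta_rot": [0,0,0]},
  {"delta_pos": [0,0,30],"delta_rot": [0,0,0]},
  {"delta_pos": [0,0,30],"delta_rot": [0,0,0]},
])

```text
clock: 15.1
eef_pos: [453.4, -190.2, 110.2]
orientation: [-0.267, 3.13, -0.0]
ft_force: [-1.0, -0.5, -1.5]
opening: 37.6
```

```bash
python3 - <<'E'
from look import *
c,R=load(); c,R=after(c,R,[59.3,-200.9,30.4],[.0134,.3489,.0762]);c,R=after(c,R,[0,0,30],[0,0,0]); save(c,R); print(c,R.as_rotvec())
look("11",sc=(300,80,140,140),tp=(330,110,140,140),f=2.8,al=1.2)
S=pickle.load(open("scene11.pkl","rb"))["frame"][80:200,310:410,::-1]
cv2.imwrite("pics/b11.png",cv2.resize(S,None,fx=5,fy=5,interpolation=cv2.INTER_CUBIC))
E
```

```text
[ 453.22634638 -190.10152371  109.99964837] [-2.66746171e-01  3.13022549e+00  6.24001647e-05]
15.1 [ 453.4 -190.2  110.2] [-2.6680e-01  3.1298e+00 -2.0000e-04] [-1.  -0.5 -1.5] 37.6
```

View pics/l11.png

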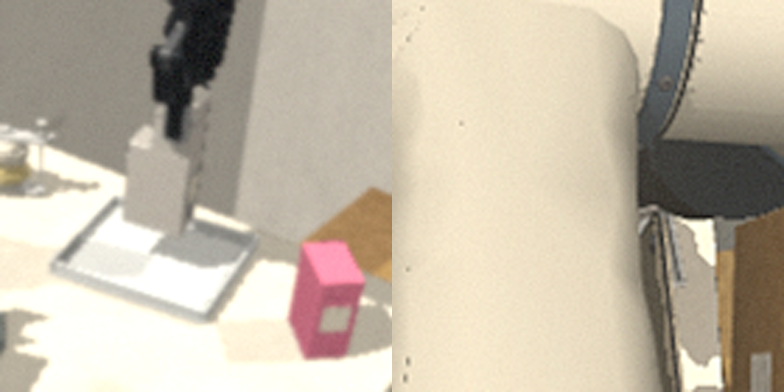

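View pics/b11.png

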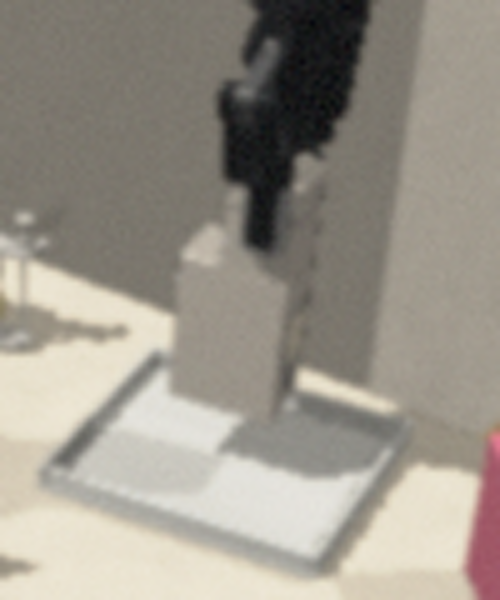

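```bash
cat > fit.py <<'E'
from h import *
def pose(p,L):
    x,y,z,lean,roll=p; yaw=.17
    R=Ro.from_euler('z',yaw)*Ro.from_rotvec([0,-lean,0])*Ro.from_rotvec([roll,0,0])
    return R.apply(np.array(L,float))+[x,y,z]
def fit(S,L,uv,fixroll=True,g=(467,-188,36,0)):
    f=least_squares(lambda p:(proj(S,pose([*p,0],L))-uv).ravel(),g,x_scale=[10,10,10,.1]); return f
EDG=[(30,19,0),(-30,19,0),(-30,19,135),(8,19,135),(8,19,85),(30,19,85),(30,19,0),(30,19,85),(30,-19,85),(8,-19,85),(8,19,85),(8,19,135),(8,-19,135),(-30,-19,135),(-30,19,135),(-30,19,0),(-30,-19,0),(-30,-19,135)]
def draw(S,p,name,x=310,y=80,w=100,h=120,f=5):
    im=cv2.resize(S["frame"][y:y+h,x:x+w,::-1],None,fx=f,fy=f,interpolation=cv2.INTER_CUBIC)
    u=((proj(S,pose(p,EDG))-[x,y]+.5)*f-.5).round().astype(int); cv2.polylines(im,[u],False,(0,0,255),1)
    t=((proj(S,Tz(TRAY,[(80,70,16),(80,-70,16),(-80,-70,16),(-80,70,16)]))-[x,y]+.5)*f-.5).round().astype(int); cv2.polylines(im,[t],True,(0,255,0),1)
    cv2.imwrite(name,im)
E
python3 - <<'E'
from fit import *
S=pickle.load(open("scene11.pkl","rb"))
L=[(30,19,0),(-30,19,0),(30,19,85),(30,-19,85),(-30,-19,135),(-30,-19,0)]
uv=crop([(170,390),(275,418),(180,262),(208,225),(326,166),(300,368)],(310,80),5)
f=fit(S,L,uv); print(f.x,f.x[3]*57.3,f.fun.round(1))
draw(S,[*f.x,0],"pics/f11.png")
E
```

```text
[ 5.01065999e+02 -2.44737297e+02  9.24892564e+00 -1.49300473e-02] -0.8554917074287169 [ 1.  -0.4 -0.4 -0.6  0.4 -1.5  0.5 -0.  -1.1 -0.2 -0.4  2.9]
```

View pics/f11.png

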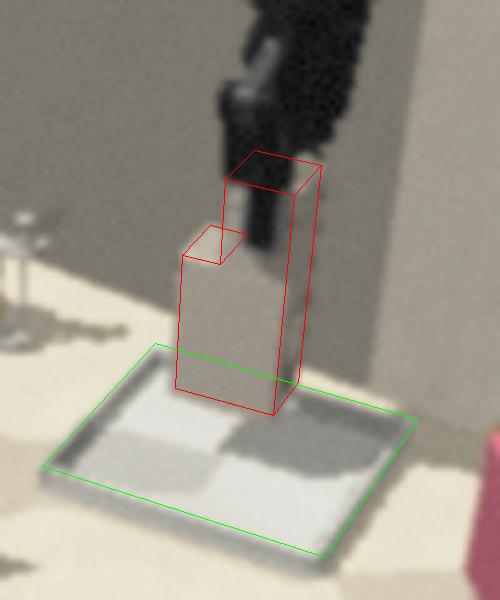

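```bash
python3 - <<'E'
from fit import *
S=pickle.load(open("scene11.pkl","rb"))
L=[(30,19,0),(-30,19,0),(30,19,85),(30,-19,85),(-30,-19,135),(-30,-19,0)]
uv=crop([(170,390),(275,418),(180,262),(208,225),(326,166),(300,368)],(310,80),5)
for x,y in((467,-187.7),(467,-195),(475,-187)):
  f=least_squares(lambda p:(proj(S,pose([x,y,p[0],p[1],p[2]],L))-uv).ravel(),[46,0,0],x_scale=[10,.1,.1]); print(f.x,f.x[1]*57.3,f.fun.round(1))
draw(S,[467,-187.7,*f.x],"pics/f11.png")
f=least_squares(lambda p:(proj(S,pose(p,L))-uv).ravel(),[467,-188,46,0,0],x_scale=[10,10,10,.1,.1]); print(f.x,f.fun.round(1))
E
```

```text
[ 5.50655473e+01  4.15995620e-02 -1.96546118e-01] 2.383654903533416 [ 0.5 -0.7  0.6  0.7 -1.   0.  -0.2 -1.6 -0.   0.4  1.3  1.4]
[ 5.10471965e+01  1.08086748e-02 -1.98260673e-01] 0.6193370662060793 [ 2.  -0.3  2.   0.5 -0.4  0.4  0.3 -1.2 -0.2  0.1  2.5  1.2]
[52.5358541   0.09277933 -0.16135572] 5.3162555139629095 [-2.2 -1.5 -2.4  0.8 -1.8 -0.9 -0.9 -2.1  0.2  1.  -1.6  2. ]
[ 4.83920309e+02 -2.15543490e+02  3.40957261e+01  3.10623410e-02
 -1.45956128e-01] [ 0.7 -0.9 -0.   0.  -0.5 -0.3  0.  -1.  -0.6  0.7  0.4  1.6]
```

```bash
python3 - <<'E'
from fit import *
S=pickle.load(open("scene11.pkl","rb"))
draw(S,[467,-187.7,46.4,0,0],"pics/f11a.png");draw(S,[485,-205,38,0.03,0],"pics/f11b.png")
cv2.imwrite("pics/f11.png",np.hstack([cv2.imread("pics/f11a.png")[:,:400],cv2.imread("pics/f11b.png")[:,:400]]))
E
```

```text
(no output)
```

View pics/f11.png

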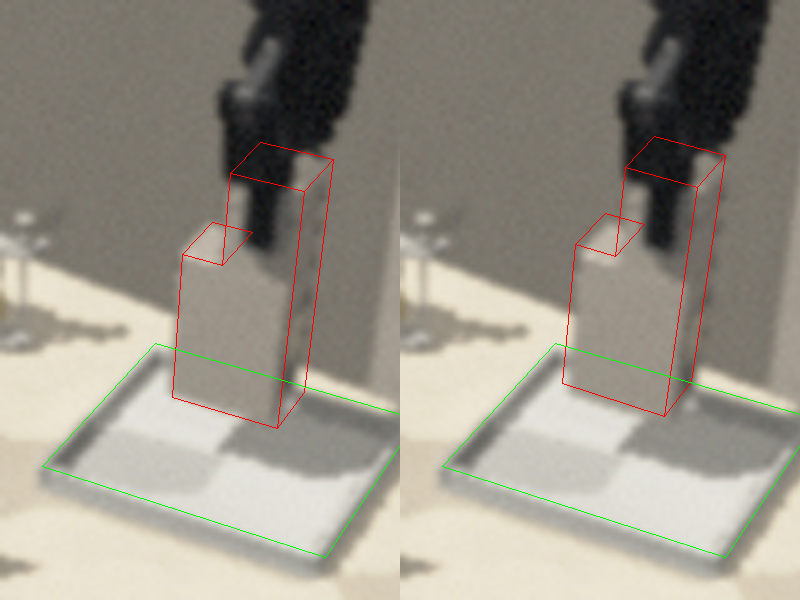

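Request:
servo_tool([
  {"delta_pos": [0,0,5],"delta_rot": [0,0,0]},
  {"delta_pos": [0,0,12],"delta_rot": [0,0,0]},
  {"delta_pos": [0,0,20],"delta_rot": [0,0,0]},
  {"delta_pos": [0,0,28],"delta_rot": [0,0,0]},
  {"delta_pos": [0,0,33],"delta_rot": [0,0,0]},
  {"delta_pos": [0,0,36],"delta_rot": [0,0,0]},
  {"delta_pos": [0,0,38],"delta_rot": [0,0,0]},
  {"delta_pos": [0,0,39],"delta_rot": [0,0,0]},
])

```text
clock: 16.2
eef_pos: [453.3, -190.1, 71.0]
orientation: [-0.267, 3.13, -0.0]
ft_force: [0.2, -0.1, -1.4]
opening: 37.7
```

Request:
servo_tool([
  {"delta_pos": [0,0,0],"delta_rot": [0,0,0]},
  {"delta_pos": [0,0,0.5],"delta_rot": [0,0,0]},
  {"delta_pos": [0,0,1],"delta_rot": [0,0,0]},
  {"delta_pos": [0,0,1.5],"delta_rot": [0,0,0]},
  {"delta_pos": [0,0,2],"delta_rot": [0,0,0]},
  {"delta_pos": [0,0,2],"delta_rot": [0,0,0]},
  {"delta_pos": [0,0,2],"delta_rot": [0,0,0]},
  {"delta_pos": [0,0,2],"delta_rot": [0,0,0]},
])

```text
clock: 17.2
eef_pos: [453.2, -190.1, 69.0]
orientation: [-0.267, 3.13, 0.0]
ft_force: [0.2, 0.1, -0.8]
opening: 37.4
```

```bash
python3 - <<'E'
from look import *
from fit import *
c,R=load(); c,R=after(c,R,[0,0,41],[0,0,0]); save(c,R); print(c)
look("12",sc=(300,80,140,140),tp=(330,110,140,140),f=2.8,al=1.2)
S=pickle.load(open("scene12.pkl","rb"));draw(S,[467,-187.7,4,0,0],"pics/f12.png")
cv2.imwrite("pics/f12.png",np.hstack([cv2.imread("pics/f12.png")[:,:400],cv2.resize(S["frame"][80:200,310:390,::-1],None,fx=5,fy=5,interpolation=cv2.INTER_CUBIC)]))
E
```

```text
[ 453.22711363 -190.09982368   68.99964841]
17.2 [ 453.2 -190.1   69. ] [-0.2669  3.1302  0.    ] [ 0.2  0.1 -0.8] 37.4
```

View pics/f12.png

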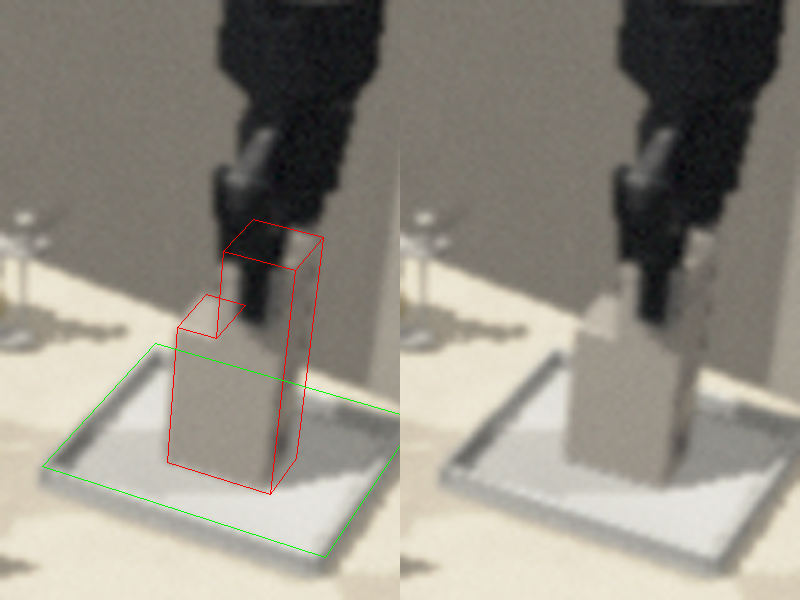

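Request:
servo_tool([
  {"delta_pos": [0,0,0.5],"delta_rot": [0,0,0]},
  {"delta_pos": [0,0,1],"delta_rot": [0,0,0]},
  {"delta_pos": [0,0,1.5],"delta_rot": [0,0,0]},
  {"delta_pos": [0,0,2],"delta_rot": [0,0,0]},
  {"delta_pos": [0,0,2],"delta_rot": [0,0,0]},
  {"delta_pos": [0,0,2],"delta_rot": [0,0,0]},
  {"delta_pos": [0,0,2],"delta_rot": [0,0,0]},
  {"delta_pos": [0,0,2],"delta_rot": [0,0,0]},
])

```text
clock: 18.3
eef_pos: [453.6, -190.1, 68.1]
orientation: [-0.267, 3.129, -0.001]
ft_force: [-1.6, 2.7, 6.5]
opening: 37.5
```

Contact shows as +6.5 N in z, so the box is on the tray floor. Releasing.

Request:
servo_tool([
  {"delta_pos": [0,0,-0.5],"delta_rot": [0,0,0]},
  {"delta_pos": [0,0,-0.5],"delta_rot": [0,0,0]},
  {"delta_pos": [0,0,-0.5],"delta_rot": [0,0,0]},
  {"delta_pos": [0,0,-0.5],"delta_rot": [0,0,0]},
  {"delta_pos": [0,0,-0.5],"delta_rot": [0,0,0]},
  {"delta_pos": [0,0,-0.5],"delta_rot": [0,0,0]},
  {"delta_pos": [0,0,-0.5],"delta_rot": [0,0,0]},
  {"delta_pos": [0,0,-0.5],"delta_rot": [0,0,0]},
], claw=0.25, grip_force=20)

```text
clock: 19.3
eef_pos: [453.2, -190.1, 67.5]
orientation: [-0.267, 3.13, 0.0]
ft_force: [-1.0, 0.7, 0.2]
opening: 63.9
```

```bash
python3 - <<'E'
from look import *
from fit import *
c,R=load(); c,R=after(c,R,[0,0,1.5],[0,0,0]); save(c,R)
look("13")
S=pickle.load(open("scene13.pkl","rb"));draw(S,[467,-187.7,4,0,0],"pics/f13.png")
cv2.imwrite("pics/f13.png",np.hstack([cv2.imread("pics/f13.png")[:,:400],cv2.resize(S["frame"][80:200,310:390,::-1],None,fx=5,fy=5,interpolation=cv2.INTER_CUBIC)]))
E
```

```text
19.3 [ 453.2 -190.1   67.5] [-2.6690e-01  3.1302e+00  1.0000e-04] [-1.   0.7  0.2] 63.9
```

View pics/f13.png

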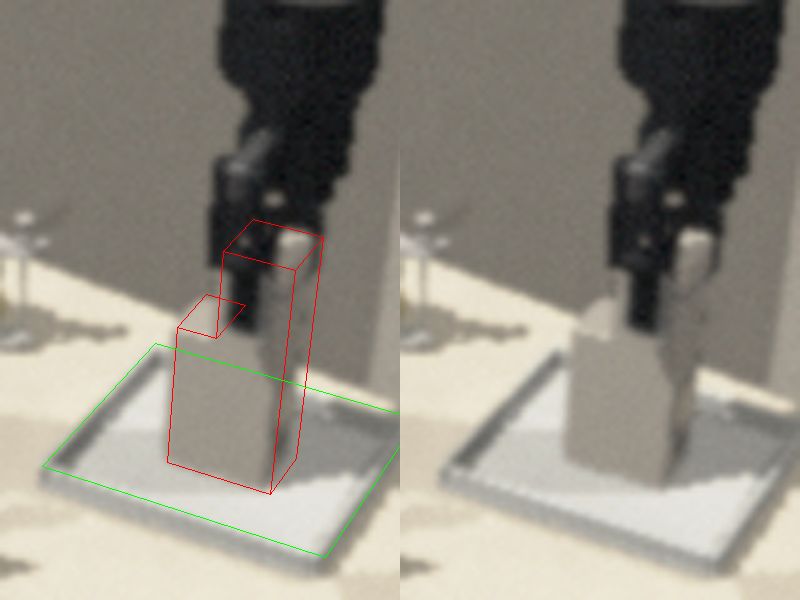

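Request:
servo_tool([
  {"delta_pos": [0,0,-4],"delta_rot": [0,0,0]},
  {"delta_pos": [0,0,-12],"delta_rot": [0,0,0]},
  {"delta_pos": [0,0,-26],"delta_rot": [0,0,0]},
  {"delta_pos": [0,0,-44],"delta_rot": [0,0,0]},
  {"delta_pos": [0,0,-64],"delta_rot": [0,0,0]},
  {"delta_pos": [0,0,-84],"delta_rot": [0,0,0]},
  {"delta_pos": [0,0,-98],"delta_rot": [0,0,0]},
  {"delta_pos": [0,0,-105],"delta_rot": [0,0,0]},
], claw=0)

```text
clock: 20.4
eef_pos: [453.6, -190.1, 173.6]
orientation: [-0.267, 3.129, -0.0]
ft_force: [-0.5, -0.0, -0.2]
opening: 85.6
```

Request:
servo_tool([
  {"delta_pos": [5,20,-5],"delta_rot": [0,0,0]},
  {"delta_pos": [15,55,-10],"delta_rot": [0,0,0]},
  {"delta_pos": [25,95,-10],"delta_rot": [0,0,0]},
  {"delta_pos": [35,140,-10],"delta_rot": [0,0,0]},
  {"delta_pos": [40,180,-10],"delta_rot": [0,0,0]},
  {"delta_pos": [40,210,-10],"delta_rot": [0,0,0]},
  {"delta_pos": [40,220,-10],"delta_rot": [0,0,0]},
  {"delta_pos": [40,220,-10],"delta_rot": [0,0,0]},
])

```text
clock: 21.4
eef_pos: [376.5, 20.1, 182.4]
orientation: [0.269, -3.13, 0.0]
ft_force: [0.3, 0.0, 0.8]
opening: 85.1
```

```bash
python3 - <<'E'
from look import *
look("14",sc=(200,70,220,190),tp=(230,90,220,150),f=1,al=1.0) if 0 else None
s=monitor.observe(); print(s['clock'],s['eef_pos'],s['ft_force'].round(1))
for n in("scene","top"):
    k=eyes.capture(n); pickle.dump(k,open(f"{n}14.pkl","wb"))
    x,y=(220,100) if n=="scene" else (230,100)
    cv2.imwrite(f"pics/{n}14.png",cv2.resize(k["frame"][y:y+140,x:x+210,::-1],None,fx=3.8,fy=3.8,interpolation=cv2.INTER_CUBIC))
E
```

```text
21.4 [376.46424728  20.05765421 182.40746424] [0.3 0.  0.8]
```

View pics/scene14.png

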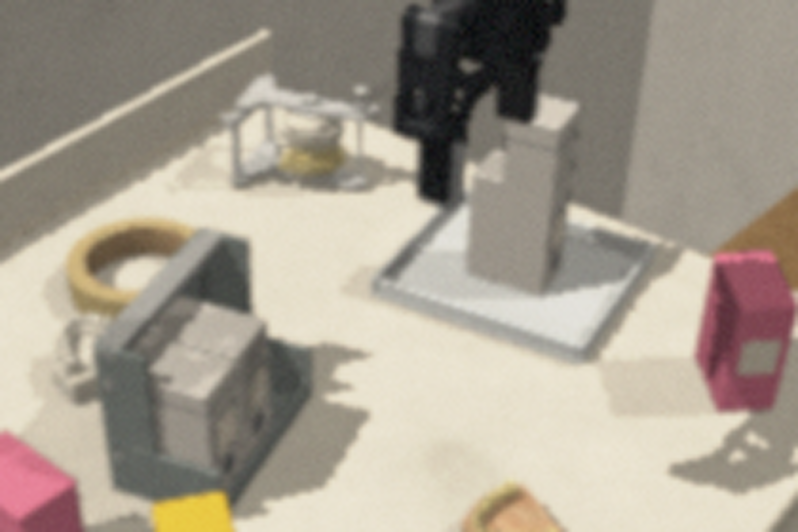

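View pics/top14.png

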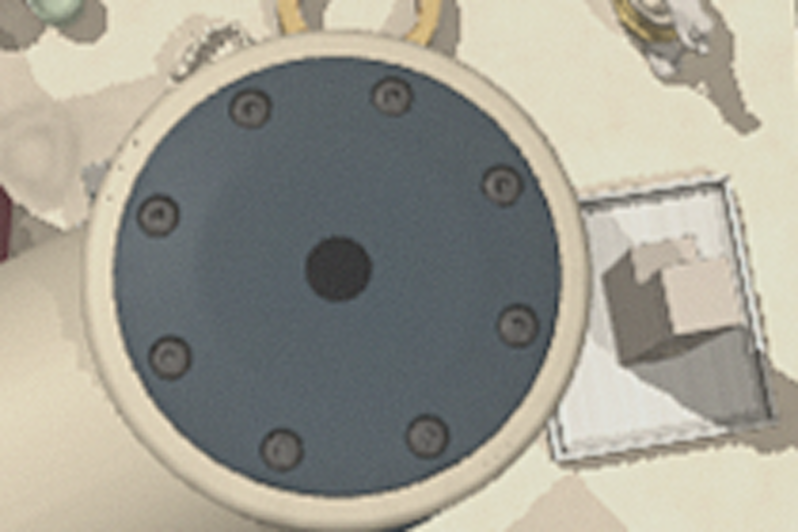

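```bash
python3 - <<'E'
from h import *
from station import workorder,monitor
T=pickle.load(open("top14.pkl","rb"));S=pickle.load(open("scene14.pkl","rb"))
uv=crop([(662,272),(728,255),(745,325),(672,335)],(230,100),3.8)
P=[(8,19,139),(8,-19,139),(-30,-19,139),(-30,19,139)]
f=least_squares(lambda p:(proj(T,Tz(p,P))-uv).ravel(),[467,-188,.17]);print(f.x,f.fun.round(1))
# foot front-left corner
print(ray(T,crop((622,365),(230,100),3.8),4), loc(f.x,-30,19,4))
a=f.x[:2]-TRAY[:2];t=TRAY[2];print('tray frame',a@[np.cos(t),np.sin(t)],a@[-np.sin(t),np.cos(t)])
S0=pickle.load(open("scene0.pkl","rb"))
o=[cv2.resize(k["frame"][160:240,235:305,::-1],None,fx=5,fy=5) for k in(S0,S)]
cv2.imwrite("pics/short.png",np.hstack(o))
E
```

```text
[ 4.69493456e+02 -1.87114654e+02  1.67160691e-01] [-0.6 -1.   0.2  0.2 -0.2  0.   0.6  0.7]
[ 439.55804086 -175.69219363    4.        ] [ 436.7503391  -173.37099067    4.        ]
tray frame 2.5557354883954844 0.16784015035651245
```

View pics/short.png

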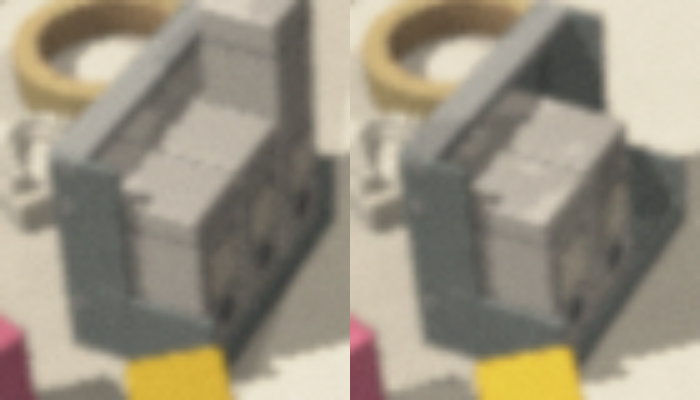

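The tall box stands at the tray centre, within about 3 mm, with its foot in line under its top. The short boxes haven't moved.

```bash
python3 - <<'E'
from station import workorder
print(workorder.hand_in())
E
```

```text
the job is handed in; nothing more can be done
None
```

I gripped the tall box by its neck and leaned it out about 20° with the foot still in its slot. Then I drew it out along the lean, lowered it into the tray until it touched down, released it and backed off. I handed the job in at about 21.5 s of the 42 s allowed.

- **Tall box:** in the last pictures it stands upright in the tray, about 3 mm from the centre by the top view. Its foot lies under its top to within about 4 mm, and it was released with nothing touching it.
- **Short boxes:** before and after crops of the scene view show both standing unmoved in the rack. The arm hid most of the rack in the last top view, so I checked them from that one camera only.
- **Height disagreement:** the reported TCP height did not match the pictures. The fingertips showed about 33 mm higher than the reading implied, and a slow descent with no contact confirmed the pictures. I took grip height and lean pivot from the pictures; set-down height came from the grasp-height reading, confirmed by touch-down.
- **Lean angle:** at 20° the box looked leaned or pushed slightly further forward than I had predicted. Forces stayed low throughout; the highest reading at the end of a move was about 7 N, at touch-down.

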